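Stack away the hall's sauce pots and canape boards

ROBOT

A 7-joint arm with a two-finger parallel gripper is mounted at the origin on the work surface. World frame = base frame: x ahead of the robot, y to its left, z up, the work surface at z = 0. Lengths are in m, angles in rad, forces in N, time in s.
With the tool pointing down it reaches from about 0.425 to 0.925 m from the base axis. Payload 6.8 kg.
Tool frame: the origin (TCP) lies at the very end of the fingers, on their centre line; the grasp point (between the pads) lies env.grasp_offset behind it (env.grasp_offset is the distance from the TCP to the grasp point, in m); z points along the fingers, y is the line along which they close (so a half turn about z gives the same grasp; the last joint's range is limited). The gripper opens to 85 mm and grips with 20 to 120 N. Pads are 22 mm wide; open, the fingers measure 114 mm over their backs; the gripper's body (76 mm by 85 mm) begins 54 mm behind the grasp point. The pads swing forward as they close: fully open they stand 13 mm farther back than shut.
Start: joints at [1.079, 0.477, 0.022, 1.555, -0.011, 1.109, -0.083], TCP at [0.253, -0.626, 0.231] pointing down, gripper open.
Joint ranges: [-2.96, 2.96], [-0.34, 2.1], [-1.41, 1.46], [0.24, 2.44], [-1.37, 4.51], [0.17, 1.92], [-2.96, 2.96]. Speed limits (rad/s): [2.39, 2.39, 3.14, 3.14, 3.14, 3.14, 3.14].

INTERFACE

Orientations are given as a 3x3 rotation matrix whose columns are the frame's x, y, z axes.
In Python, from workcell import env gives the robot as it stands.
- The arm moves only by the tool apply_moves, never from a script. Its argument "motion" is a list of rows, each a list of 3 entries, a list of its own where there are three numbers: the shift along the tool's x, y, z in units of 0.02 m (1.0 is 0.02 m), then the turn, a rotation vector about the tool's x, y, z in units of 0.12 rad (1.0 is 0.12 rad), then the closure, from -1 (fully open) to 1 (shut). In form: [[[tx, ty, tz], [rx, ry, rz], jaw], ...]. A call has 1 to 20 rows; each row shifts and turns the commanded pose from where the row before left it, along the tool's axes as they then stand; what a row does not reach is not made up. A row lasts 1/12 s, in which the tool goes at most 41.7 mm and 7.16 degrees, less where a joint would pass 70% of its speed; a pose out of reach is approached as far as the arm can. A call with a number of a shift or a turn outside -1 to 1 is refused whole. A call with a gripper value outside its range is refused whole. The fingers move at their own pace and stop on an object; the grip force is fixed at half the most. Time passes only in rows, so rows that do not move let the fingers close. It gives the time, the measured TCP pose, the force, the opening and the grip force at its end, in the units of the state.
- env.get_state(): the state, without advancing time (a new reading comes with each control period).
- env.snapshot(name): name is "side" or "top" or "wrist"; returns a dict with "img" (420x560x3 uint8, red, green, blue), "depth" (420x560 float32, m along the optical axis (not along the pixel's ray), 0 where there is no reading), "fov_y" (degrees; the focal length in pixels is half the picture's height over the tangent of half this angle, whatever the lens; pixels are square), "cx", "cy" (the principal point, pixels), "rvec" (rotation vector, rad) and "tvec" (3), from world to camera coordinates, as OpenCV has them; the wrist camera has in their place "mount" (4x4, takes a point from camera to tool coordinates, whose origin is the TCP and whose axes are the flange's). Camera axes: x right, y down, z forward; pixel columns grow to the right and rows downward; lengths in m; the calibration is good to about 2 mm. A picture is of the moment at which its call begins: read the wrist's pose just before it.
- env.finish_job(): hands the job in; it is judged then, once.
Trained networks look in the newest picture that a camera, given by its name, has taken for a name from the list of things; names that differ only in an ending like _2 or _b are one class to them, and where a whole thing is asked for, a point or a joint stands for the part that bears it (a point fixed in the world has none). Each returns a list of dicts, best first, with "p" (0 to 1); they miss things now and then, are a little off and sometimes report something else, mostly with a low value. They report only what shows in the picture. A call takes as long as a camera call. They do not tell look-alikes from the thing itself.
- env.search_frame(camera, thing): "extent" ([left, top, width, height] in pixels, round what is visible of it).
- env.trace(camera, thing): "mask" (420x560 bool, what is visible of it) and "extent" ([left, top, width, height] in pixels, round what is visible of it).
The state is a dict: "clock": time; "q": joint angles; "joint_vel": joint speeds; "joint_torque": joint torques, N m; "ee_pos": TCP position; "ee_rot": TCP orientation; "force": force on the tool from outside, world axes, zero at the start; "wrist_torque": the same for the moment, N m; "grip_width": opening from 0.0 (shut) to 1.0 (fully open); "gripper_force": force on a finger pad.
Only numpy, scipy, OpenCV 4.12 (cv2) and the standard library are available. Lean on these libraries where they do the work, as an engineer would, in place of code of your own. Each camera call takes 0.05 s, during which the arm holds its last target. There are 200 camera calls.

TASK

Pack the serving ware on the oven tray for the cupboard: nest every orange pot from the table upright into the pile of its own kind begun there, round pots in round and square in square, each seated fully home, and pile the wooden canape boards flat on the board already there with their edges flush. The straight-sided white ramekins nest in nothing, so stand each one upright by itself on the black platter. Leave the salt shaker where it is.

Things in the scene. Friction and masses are not known exactly. Their poses are not given: they have to be found in the camera images.
- tray_floor (a point): middle of the inner floor of the aluminium oven tray, 240 x 280 mm outside, with a rim 15 mm high; its floor is flat, 3 mm above the table; x and y run along its 240 mm and 280 mm sides, z up; the tray does not move
- platter_top (a point): centre of the top of the flat, black, round serving platter, 220 mm across and 5 mm thick, that does not move; z up
- round0_c (a point): orange round stacking pot, rigid, 50 mm high; point: on its axis, 25 mm above the underside; z up out of its mouth. Tapered body (foot 36, top 50 mm across) 30 mm high, then a straight collar 60 mm across, 20 mm high, mouth 54 mm. Nests in a round pot till the collar rests on its rim, 20 mm above it; stands on the tray, begins the pile
- round1_c (a point): orange round stacking pot, rigid, 50 mm high; point: on its axis, 25 mm above the underside; z up out of its mouth. Tapered body (foot 36, top 50 mm across) 30 mm high, then a straight collar 60 mm across, 20 mm high, mouth 54 mm. Nests in a round pot till the collar rests on its rim, 20 mm above it; on the table at first
- round2_c (a point): orange round stacking pot, rigid, 50 mm high; point: on its axis, 25 mm above the underside; z up out of its mouth. Tapered body (foot 36, top 50 mm across) 30 mm high, then a straight collar 60 mm across, 20 mm high, mouth 54 mm. Nests in a round pot till the collar rests on its rim, 20 mm above it; on the table at first
- round3_c (a point): orange round stacking pot, rigid, 50 mm high; point: on its axis, 25 mm above the underside; z up out of its mouth. Tapered body (foot 36, top 50 mm across) 30 mm high, then a straight collar 60 mm across, 20 mm high, mouth 54 mm. Nests in a round pot till the collar rests on its rim, 20 mm above it; on the table at first
- square0_c (a point): orange square stacking pot, rigid, 50 mm high; point: on its axis, 25 mm above the underside; z up out of its mouth, x and y square to its sides. Tapered body (foot 30, top 44 mm square) 30 mm high, then a straight collar 54 mm square, 20 mm high, mouth 48 mm. Nests in a square pot turned alike, collar on rim, 20 mm above it; stands on the tray, begins the pile
- square1_c (a point): orange square stacking pot, rigid, 50 mm high; point: on its axis, 25 mm above the underside; z up out of its mouth, x and y square to its sides. Tapered body (foot 30, top 44 mm square) 30 mm high, then a straight collar 54 mm square, 20 mm high, mouth 48 mm. Nests in a square pot turned alike, collar on rim, 20 mm above it; on the table at first
- square2_c (a point): orange square stacking pot, rigid, 50 mm high; point: on its axis, 25 mm above the underside; z up out of its mouth, x and y square to its sides. Tapered body (foot 30, top 44 mm square) 30 mm high, then a straight collar 54 mm square, 20 mm high, mouth 48 mm. Nests in a square pot turned alike, collar on rim, 20 mm above it; on the table at first
- ramekin1_c (a point): white ceramic ramekin with straight, finely fluted sides, 58 mm across and 45 mm high, wall 4.5 mm: being straight it nests in nothing; one or two are about; it stands mouth up; this point is on its axis, half-way up (22.5 mm above its underside); z is its axis, mouth up
- ramekin2_c (a point): white ceramic ramekin with straight, finely fluted sides, 58 mm across and 45 mm high, wall 4.5 mm: being straight it nests in nothing; one or two are about; it stands mouth up; this point is on its axis, half-way up (22.5 mm above its underside); z is its axis, mouth up
- board0_c (a point): canape board of pale wood, 120 x 55 x 12 mm, lying flat; this point is its centre (6 mm above its underside); x along its length, y across, z up; this one already lies on the tray and begins the pile
- board1_c (a point): canape board of pale wood, 120 x 55 x 12 mm, lying flat; this point is its centre (6 mm above its underside); x along its length, y across, z up; it starts flat on the table with another board lying askew on top of it
- board2_c (a point): canape board of pale wood, 120 x 55 x 12 mm, lying flat; this point is its centre (6 mm above its underside); x along its length, y across, z up; it starts askew on top of another board
- shaker_c (a point): glass salt shaker with a steel cap, 37 mm across, 71 mm high, loose among the pots; this point is half-way up; not part of the job
Mind the look-alikes: they are no part of the job. Leave any blue or yellow look-alike of the part that bears board0_c alone.

How it is judged:
At the end, for the whole second after the job is handed in: On the tray: one nested pile per pot kind (upright, seated, centred within 9 mm, 12 mm over the pile) and one flat board pile (within 8 mm along and across, 0.12 rad); each ramekin upright directly on the platter, centre within 85 mm of its centre; all let go (angle between each of round0_c, round1_c, round2_c, round3_c, square0_c, square1_c, square2_c, board0_c, board1_c, board2_c, ramekin1_c, ramekin2_c's own z axis and vertical below 0.12 rad and (z of round0_c in the frame of tray_floor below 0.029 m or (z of round0_c in the frame of round1_c between 0.015 and 0.026 m and horizontal distance between round0_c and round1_c below 0.009 m) or (z of round0_c in the frame of round2_c between 0.015 and 0.026 m and horizontal distance between round0_c and round2_c below 0.009 m) or (z of round0_c in the frame of round3_c between 0.015 and 0.026 m and horizontal distance between round0_c and round3_c below 0.009 m)) and (z of round1_c in the frame of tray_floor below 0.029 m or (z of round1_c in the frame of round0_c between 0.015 and 0.026 m and horizontal distance between round1_c and round0_c below 0.009 m) or (z of round1_c in the frame of round2_c between 0.015 and 0.026 m and horizontal distance between round1_c and round2_c below 0.009 m) or (z of round1_c in the frame of round3_c between 0.015 and 0.026 m and horizontal distance between round1_c and round3_c below 0.009 m)) and (z of round2_c in the frame of tray_floor below 0.029 m or (z of round2_c in the frame of round0_c between 0.015 and 0.026 m and horizontal distance between round2_c and round0_c below 0.009 m) or (z of round2_c in the frame of round1_c between 0.015 and 0.026 m and horizontal distance between round2_c and round1_c below 0.009 m) or (z of round2_c in the frame of round3_c between 0.015 and 0.026 m and horizontal distance between round2_c and round3_c below 0.009 m)) and (z of round3_c in the frame of tray_floor below 0.029 m or (z of round3_c in the frame of round0_c between 0.015 and 0.026 m and horizontal distance between round3_c and round0_c below 0.009 m) or (z of round3_c in the frame of round1_c between 0.015 and 0.026 m and horizontal distance between round3_c and round1_c below 0.009 m) or (z of round3_c in the frame of round2_c between 0.015 and 0.026 m and horizontal distance between round3_c and round2_c below 0.009 m)) and x of round0_c in the frame of tray_floor between -0.112 and 0.112 m and y of round0_c in the frame of tray_floor between -0.132 and 0.132 m and horizontal distance between round0_c and round1_c below 0.012 m and horizontal distance between round0_c and round2_c below 0.012 m and horizontal distance between round0_c and round3_c below 0.012 m and (z of square0_c in the frame of tray_floor below 0.029 m or (z of square0_c in the frame of square1_c between 0.015 and 0.026 m and horizontal distance between square0_c and square1_c below 0.009 m) or (z of square0_c in the frame of square2_c between 0.015 and 0.026 m and horizontal distance between square0_c and square2_c below 0.009 m)) and (z of square1_c in the frame of tray_floor below 0.029 m or (z of square1_c in the frame of square0_c between 0.015 and 0.026 m and horizontal distance between square1_c and square0_c below 0.009 m) or (z of square1_c in the frame of square2_c between 0.015 and 0.026 m and horizontal distance between square1_c and square2_c below 0.009 m)) and (z of square2_c in the frame of tray_floor below 0.029 m or (z of square2_c in the frame of square0_c between 0.015 and 0.026 m and horizontal distance between square2_c and square0_c below 0.009 m) or (z of square2_c in the frame of square1_c between 0.015 and 0.026 m and horizontal distance between square2_c and square1_c below 0.009 m)) and x of square0_c in the frame of tray_floor between -0.112 and 0.112 m and y of square0_c in the frame of tray_floor between -0.132 and 0.132 m and horizontal distance between square0_c and square1_c below 0.012 m and horizontal distance between square0_c and square2_c below 0.012 m and (z of board0_c in the frame of tray_floor below 0.01 m or (z of board0_c in the frame of board1_c between 0.009 and 0.0155 m and horizontal distance between board0_c and board1_c below 0.009 m) or (z of board0_c in the frame of board2_c between 0.009 and 0.0155 m and horizontal distance between board0_c and board2_c below 0.009 m)) and (z of board1_c in the frame of tray_floor below 0.01 m or (z of board1_c in the frame of board0_c between 0.009 and 0.0155 m and horizontal distance between board1_c and board0_c below 0.009 m) or (z of board1_c in the frame of board2_c between 0.009 and 0.0155 m and horizontal distance between board1_c and board2_c below 0.009 m)) and (z of board2_c in the frame of tray_floor below 0.01 m or (z of board2_c in the frame of board0_c between 0.009 and 0.0155 m and horizontal distance between board2_c and board0_c below 0.009 m) or (z of board2_c in the frame of board1_c between 0.009 and 0.0155 m and horizontal distance between board2_c and board1_c below 0.009 m)) and x of board0_c in the frame of tray_floor between -0.112 and 0.112 m and y of board0_c in the frame of tray_floor between -0.132 and 0.132 m and x of board1_c in the frame of board0_c between -0.008 and 0.008 m and y of board1_c in the frame of board0_c between -0.008 and 0.008 m and angle between the x axis of board0_c and the x axis of board1_c, either way round below 0.12 rad and x of board2_c in the frame of board0_c between -0.008 and 0.008 m and y of board2_c in the frame of board0_c between -0.008 and 0.008 m and angle between the x axis of board0_c and the x axis of board2_c, either way round below 0.12 rad and horizontal distance between each of ramekin1_c, ramekin2_c and platter_top below 0.085 m and z of ramekin1_c in the frame of platter_top between 0.018 and 0.028 m and z of ramekin2_c in the frame of platter_top between 0.018 and 0.028 m); the robot touches nothing.
It fails at once if the salt shaker is moved more than 3 cm (distance of shaker_c from where it was at the start of the episode above 0.03 m).
Of round1, round2, round3 only 2 to 3 are there at a start; the rules pass over those that are not, and their reading is None.
Of square1, square2 only 1 to 2 are there at a start; the rules pass over those that are not, and their reading is None.
Of ramekin1, ramekin2 only 1 to 2 are there at a start; the rules pass over those that are not, and their reading is None.
At some moment in a run one of ramekin1, ramekin2, board0 may be knocked a few centimetres aside while the robot is not near it.
It also fails if it takes over 210 s, if anything falls off the work surface, if the arm or the gripper's body presses on something with over 40 N, if the wrist force passes 120 N, or if a joint passes its speed limit or range.

## Working session

There is one attempt and no reset: what is moved stays moved. The work goes in short steps, Python scripts to look and compute and a tool call to move; the robot and the scene stay as the last step left them, time stands still between calls to the robot, and variables do not carry over. Pictures are saved under pics/ and viewed, at most 14 in all, crops included, and the job is handed in when it is done.

Besides the shell and the picture viewer there is one more tool, called after ">>>" as a command line: name --argument value ..., lists and objects as JSON in quotes. apply_moves: Moves the arm, as the interface text tells. Its arguments: {"type":"object","properties":{"motion":{"type":"array"}},"required":["motion"]}

```bash
ls; mkdir -p pics
cat > h.py <<'E'
import numpy as np, cv2
from workcell import env
def cam(s, st=None):
    f=s["img"].shape[0]/2/np.tan(np.radians(s["fov_y"])/2)
    if "mount" in s:
        T=np.eye(4); T[:3,:3]=np.array(st["ee_rot"]); T[:3,3]=st["ee_pos"]; M=T@np.array(s["mount"]); return f,M[:3,:3],M[:3,3]
    R=cv2.Rodrigues(np.array(s["rvec"],float))[0]; return f,R.T,-R.T@np.array(s["tvec"],float).ravel()
def cloud(s, st=None):
    f,R,t=cam(s,st); d=s["depth"]; v,u=np.mgrid[:d.shape[0],:d.shape[1]]
    p=np.stack([(u-s["cx"])/f*d,(v-s["cy"])/f*d,d],-1); P=p@R.T+t; P[d<=0]=np.nan; return P
def snap(n):
    st=env.get_state(); s=env.snapshot(n); return s,cloud(s,st)
def save(img,n): cv2.imwrite("pics/"+n,cv2.cvtColor(img,cv2.COLOR_RGB2BGR))
E
python3 - <<'E'
from h import *
s,P=snap("top"); save(s["img"],"top0.png")
np.savez("top0.npz",img=s["img"],P=P)
s2,P2=snap("side"); save(s2["img"],"side0.png")
st=env.get_state(); print({k:np.round(v,3).tolist() for k,v in st.items()}, env.grasp_offset, s["fov_y"],s["cx"],s["cy"])
for n in ["round0_c","square0_c","ramekin1_c","board0_c","shaker_c"]:
    for r in env.trace("top",n):
        m=r["mask"]; q=P[m]; q=q[~np.isnan(q[:,0])]
        zt=np.percentile(q[:,2],95); 
        print(n,round(r["p"],2),np.round(r["extent"]).tolist(),"med",np.round(np.median(q,0),3),"ztop",round(zt,3))
E
```

```text
pics
{'clock': 0.1, 'q': [1.079, 0.478, 0.022, 1.556, -0.011, 1.109, -0.083], 'joint_vel': [0.001, -0.003, 0.001, -0.001, 0.003, -0.0, 0.001], 'joint_torque': [0.004, -59.776, 1.614, -28.196, 0.013, 0.005, -0.0], 'ee_pos': [0.253, -0.625, 0.23], 'ee_rot': [[0.927, 0.374, -0.001], [0.374, -0.927, 0.002], [-0.0, -0.002, -1.0]], 'force': [0.667, 0.353, -0.396], 'wrist_torque': [0.008, -0.015, -0.051], 'gripper_force': 0.0, 'grip_width': 1.001} 0.0187 52.49774295643717 287.0213169889988 210.7754780982773
round0_c 0.83 [130.0, 239.0, 30.0, 25.0] med [0.475 0.328 0.031] ztop 0.054
square0_c 0.64 [118.0, 185.0, 33.0, 31.0] med [0.587 0.351 0.033] ztop 0.054
square0_c 0.51 [129.0, 237.0, 30.0, 27.0] med [0.475 0.327 0.031] ztop 0.054
ramekin1_c 0.92 [355.0, 199.0, 27.0, 26.0] med [ 0.553 -0.19   0.009] ztop 0.046
board0_c 0.97 [324.0, 80.0, 27.0, 47.0] med [ 0.817 -0.127  0.012] ztop 0.015
board0_c 0.71 [187.0, 196.0, 36.0, 52.0] med [0.542 0.193 0.015] ztop 0.018
board0_c 0.67 [159.0, 300.0, 47.0, 64.0] med [0.295 0.239 0.011] ztop 0.014
shaker_c 0.67 [264.0, 207.0, 18.0, 20.0] med [0.541 0.042 0.065] ztop 0.071
```

Run:
```python
import cv2
a=cv2.imread("pics/top0.png"); cv2.imwrite("pics/top0b.png",cv2.resize(a[40:400,60:540],(800,600),interpolation=cv2.INTER_CUBIC))
```

```text
(no output)
```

View pics/top0b.png

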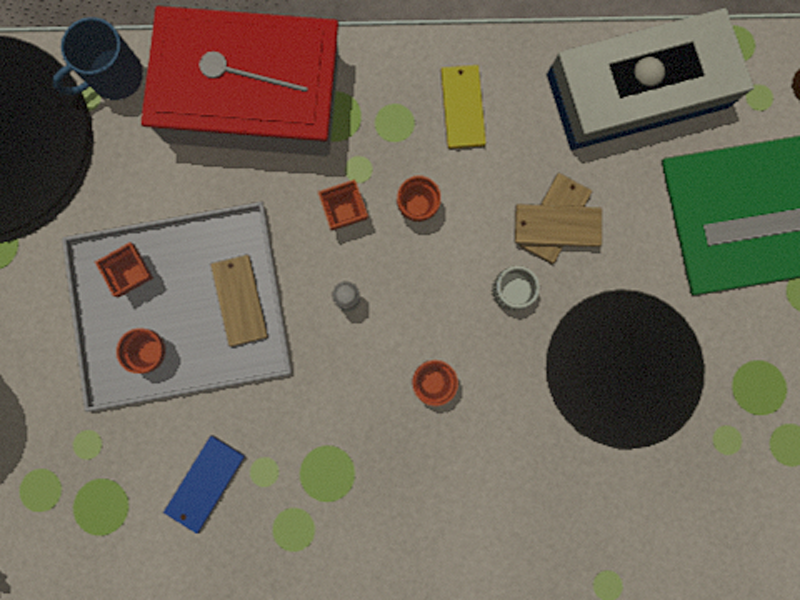

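View pics/side0.png

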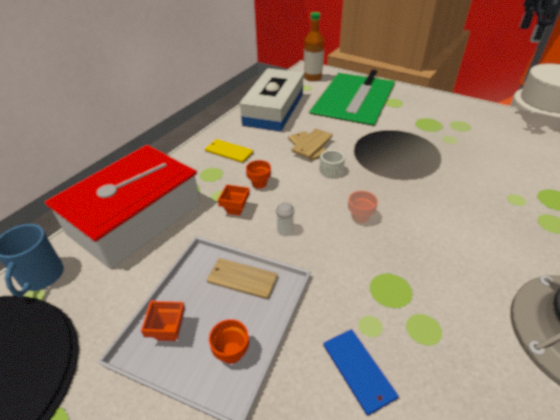

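The top crop (scale 1.667) shows these candidates. Left and up in the picture are +y and +x.
- **Tray piles:** square0 (125,270), round0 (140,350) and board0 (238,300).
- **Loose pots:** square (343,205), round (418,198) and round (436,382). All the other pots are on the tray.
- **Boards:** wooden pair at (558,225). The yellow (463,107) and blue (205,483) look-alikes stay put.
- **Ramekin:** (516,288). The cup/mug (92,45) is no part of the job.
- **Shaker:** (346,295).
- **Platter:** right disc (625,368). A second black disc is at the left edge (30,140), to be ruled out by its size.

```bash
cat >> h.py <<'E'
def circ(q):
    A=np.c_[2*q,np.ones(len(q))]; b=(q**2).sum(1); w=np.ones(len(q))
    c=np.linalg.lstsq(A,b,rcond=None)[0]; return c[:2],np.sqrt(c[2]+c[0]**2+c[1]**2)
def enc(q): # min enclosing, robust to sparse outliers
    c,r=cv2.minEnclosingCircle((q*1000).astype(np.float32)); return np.array(c)/1000,r/1000
def rect(q): # minAreaRect -> centre, (long,short), yaw of long side
    (c,(w,h),a)=cv2.minAreaRect((q*1000).astype(np.float32)); a=np.radians(a)
    if w<h: w,h,a=h,w,a+np.pi/2
    a=(a+np.pi/2)%np.pi-np.pi/2
    return np.round(np.array(c)/1000,4),(round(w),round(h)),round(a,3)
def comps(m,mn=40):
    m=cv2.morphologyEx(m.astype(np.uint8),cv2.MORPH_OPEN,np.ones((2,2),np.uint8))
    n,l,s,c=cv2.connectedComponentsWithStats(m)
    return [(l==i,c[i]) for i in range(1,n) if s[i,4]>=mn]
def look(img,P,orange=True,boards=True,white=True):
    hsv=cv2.cvtColor(img,cv2.COLOR_RGB2HSV); H,S,V=[hsv[...,i].astype(int) for i in range(3)]; z=P[...,2]
    out=[]
    roi=(P[...,0]>.35)&(P[...,0]<.85)&(P[...,1]>-.4)&(P[...,1]<.5)
    if orange:
        for m,c in comps((H<14)&(S>140)&roi,80):
            zz=z[m]; zt=np.nanpercentile(zz,97); q=P[m&(z>zt-.012)][:,:2]
            print("orange px",c.round(),"ztop",zt.round(3),"enc",enc(q)[0].round(4),enc(q)[1].round(4),"rect",*rect(q),len(q))
    if boards:
        for m,c in comps((H>=8)&(H<25)&(S>60)&(S<165)&roi&(z>.006)&(z<.06),60):
            zz=z[m]; zt=np.nanpercentile(zz,95)
            q=P[m&(z>zt-.006)][:,:2]; print("wood px",c.round(),"ztop",zt.round(4),"rect",*rect(q),len(q))
            q=P[m&(z<zt-.008)][:,:2]
            if len(q)>30: print("   lower rect",*rect(q),len(q))
    if white:
        for m,c in comps((z>.030)&(z<.058)&(S<70)&roi,30):
            q=P[m][:,:2]; print("grey px",c.round(),np.nanpercentile(z[m],97).round(3),"enc",enc(q)[0].round(4),enc(q)[1].round(4),"med",np.median(P[m],0).round(3),len(q))
        for m,c in comps((V<45)&(S<120)&(z<.02),1500):
            q=P[m][:,:2]; print("black px",c.round(),"z",np.nanmedian(z[m]).round(3),"enc",enc(q)[0].round(4),enc(q)[1].round(4),len(q))
E
python3 - <<'E'
from h import *
d=np.load("top0.npz"); look(d["img"],d["P"])
E
```

```text
Traceback (most recent call last):
  File "h.py", line 35, in look
    print("orange px",c.round(),"ztop",zt.round(3),"enc",enc(q)[0].round(4),enc(q)[1].round(4),"rect",*rect(q),len(q))
                                                                            ^^^^^^^^^^^^^^^
AttributeError: 'float' object has no attribute 'round'
```

```bash
sed -i 's/np.array(c)\/1000,r\/1000/np.array(c)\/1000,np.float64(r\/1000)/' h.py
python3 - <<'E'
from h import *
d=np.load("top0.npz"); look(d["img"],d["P"])
E
```

```text
orange px [206. 101.] ztop 0.1 enc [0.8073 0.1807] 0.1317 rect [0.8048 0.1805] (247, 104) 1.502 4193
orange px [312. 160.] ztop 0.051 enc [ 0.6754 -0.0573] 0.0294 rect [ 0.675  -0.0585] (57, 56) -0.179 111
orange px [267. 164.] ztop 0.051 enc [0.6671 0.0453] 0.0349 rect [0.668  0.0457] (53, 52) -1.264 112
orange px [135. 203.] ztop 0.054 enc [0.5825 0.3426] 0.0356 rect [0.5837 0.3433] (54, 53) -1.055 155
orange px [146. 252.] ztop 0.054 enc [0.4734 0.3179] 0.03 rect [0.4681 0.315 ] (59, 44) -1.092 110
orange px [322. 271.] ztop 0.051 enc [ 0.4235 -0.0735] 0.029 rect [ 0.4208 -0.074 ] (57, 48) -1.416 83
wood px [396. 173.] ztop 0.0265 rect [ 0.6399 -0.2533] (119, 55) 1.508 1139
   lower rect [ 0.6402 -0.2743] (123, 105) -0.569 583
wood px [204. 221.] ztop 0.0178 rect [0.5422 0.1931] (116, 53) 0.226 1091
   lower rect [0.5384 0.1762] (125, 49) -0.098 52
grey px [401. 104.] 0.062 enc [ 0.8006 -0.2676] 0.0463 med [nan nan nan] 159
grey px [440. 117.] 0.047 enc [ 0.7737 -0.3604] 0.0475 med [ 0.773 -0.361  0.034] 108
grey px [207. 125.] 0.051 enc [0.7675 0.1831] 0.1177 med [nan nan nan] 356
grey px [412. 124.] 0.05 enc [ 0.7575 -0.2958] 0.0169 med [ 0.756 -0.293  0.036] 40
grey px [372. 213.] 0.047 enc [ 0.5545 -0.1945] 0.0353 med [ 0.551 -0.192  0.041] 206
black px [ 55. 126.] z 0.012 enc [0.783  0.5587] 0.155 10837
black px [435. 262.] z 0.005 enc [ 0.4358 -0.3412] 0.1102 6809
```

Depth settles the platter: the right disc measures 110 mm in radius with its top at 5 mm, centre (0.436,-0.341). The left disc measures 155 mm and is not it. I'll start with the ramekin and check it with the wrist camera.

>>> apply_moves --motion '[[[0, 0, 0], [0, 0, 0.8], -1], [[0, 0, 0], [0, 0, 0.8], -1], [[0, 0, 0], [0, 0, 0.8], -1], [[0, 0, 0], [0, 0, 0.8], -1], [[0.8, -1, 0], [0, 0, 0], -1], [[0.8, -1, 0], [0, 0, 0], -1], [[0.8, -1, 0], [0, 0, 0], -1], [[0.8, -1, 0], [0, 0, 0], -1], [[0.8, -1, 0], [0, 0, 0], -1], [[0.8, -1, 0], [0, 0, 0], -1], [[0.8, -1, 0], [0, 0, 0], -1], [[0.8, -1, 0], [0, 0, 0], -1], [[0.8, -1, 0], [0, 0, 0], -1], [[0.8, -1, 0], [0, 0, 0], -1], [[0.8, -1, 0], [0, 0, 0], -1], [[0.8, -1, 0], [0, 0, 0], -1], [[0.8, -1, 0], [0, 0, 0], -1], [[0.8, -1, 0], [0, 0, 0], -1], [[0.8, -1, 0], [0, 0, 0], -1], [[0.8, -1, 0], [0, 0, 0], -1]]'

```text
clock: 2.02
ee_pos: [0.5095, -0.3049, 0.2314]
ee_rot: [[1.0, -0.0, 0.0], [-0.0, -1.0, -0.0], [0.0, 0.0, -1.0]]
force: [0.6, -0.1, 0.5]
grip_width: 1.002
gripper_force: 0.0
```

```bash
cat >> h.py <<'E'
def go(tgt,yaw=None):
    st=env.get_state(); R=np.array(st["ee_rot"]); p=np.array(st["ee_pos"]); y=np.arctan2(R[1,0],R[0,0])
    yw=y if yaw is None else yaw
    Rn=np.array([[np.cos(yw),np.sin(yw),0],[np.sin(yw),-np.cos(yw),0],[0,0,-1]])
    rv=cv2.Rodrigues(R.T@Rn)[0].ravel()/.12
    print("t",round(st["clock"],1),"tcp",p.round(4),"yaw",y.round(3),"tilt",np.round(R[:2,2],4),"turn",rv.round(2),"shift(after turn)",(Rn.T@(np.array(tgt)-p)/.02).round(2),"w",round(st["grip_width"],3))
E
python3 - <<'E'
from h import *
go([.553,-.19,.2],0)
s,P=snap("wrist"); save(s["img"],"w0.png"); print(np.round(s["mount"],3),s["fov_y"]); np.savez("w0.npz",img=s["img"],P=P)
look(s["img"],P,orange=False)
print([ (n,[(round(r["p"],2),np.round(r["extent"]).tolist()) for r in env.search_frame("wrist",n)]) for n in ["ramekin1_c","board1_c"]])
E
```

```text
t 2.0 tcp [ 0.5095 -0.3049  0.2314] yaw -0.0 tilt [ 0.0002 -0.0001] turn [ 0. -0. -0.] shift(after turn) [ 2.17 -5.75  1.57] w 1.002
[[-0.001 -0.965 -0.261  0.067]
 [ 1.    -0.001 -0.001 -0.001]
 [ 0.    -0.261  0.965 -0.143]
 [ 0.     0.     0.     1.   ]] 62.256319512347396
wood px [220.  44.] ztop 0.0257 rect [ 0.6405 -0.2513] (119, 55) 1.51 8124
   lower rect [ 0.6347 -0.253 ] (121, 91) -1.552 1868
wood px [17. 27.] ztop 0.0396 rect [ 0.6503 -0.0677] (18, 2) -1.14 83
   lower rect [ 0.6541 -0.0579] (41, 16) -1.141 122
wood px [ 72. 280.] ztop 0.0513 rect [ 0.4026 -0.079 ] (42, 9) -1.208 132
   lower rect [ 0.3946 -0.0654] (101, 20) -0.896 207
grey px [152. 142.] 0.046 enc [ 0.5476 -0.18  ] 0.0378 med [nan nan nan] 1476
black px [305. 233.] z 0.005 enc [ 0.4422 -0.3358] 0.1087 26749
[('ramekin1_c', [(0.83, [121.0, 112.0, 71.0, 62.0])]), ('board1_c', [(0.61, [172.0, 3.0, 99.0, 99.0])])]
```

View pics/w0.png

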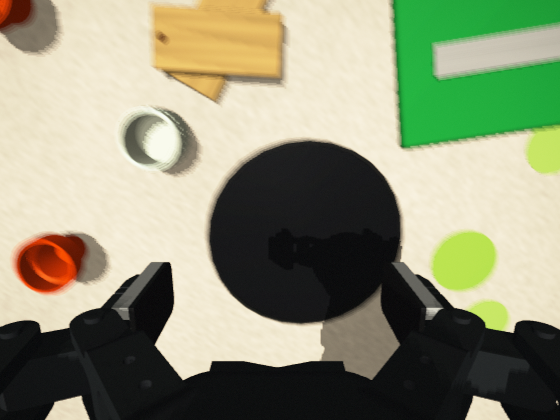

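The wrist view shows the ramekin at (152,140), round and fluted, mouth up. The board pair is at (217,45) and the platter at (305,232).

```bash
cat >> h.py <<'E'
def rim(P,c0,zlo,zhi,rad,mask=None):
    "outer circle of a rim of known radius near c0"
    from scipy.optimize import least_squares
    z=P[...,2]; m=(z>zlo)&(z<zhi)&(np.hypot(P[...,0]-c0[0],P[...,1]-c0[1])<.055)
    if mask is not None: m&=mask
    q=P[m][:,:2]; c=np.array(c0)
    for _ in range(3):   # outermost point per angular sector
        d=q-c; a=np.arctan2(d[:,1],d[:,0]); r=np.hypot(*d.T); k=((a+np.pi)/(2*np.pi)*24).astype(int)
        o=np.array([q[k==i][np.argsort(r[k==i])[int(.9*(k==i).sum())-1 if (k==i).sum()>1 else 0]] for i in range(24) if (k==i).any()])
        f=least_squares(lambda x:np.hypot(*(o-x[:2]).T)-rad,c,loss="soft_l1",f_scale=.001); c=f.x
    return c.round(4),len(o),np.abs(f.fun).mean().round(4)
E
python3 - <<'E'
from h import *
d=np.load("w0.npz"); print(rim(d["P"],(.551,-.187),.040,.049,.029)); e=np.load("top0.npz"); print(rim(e["P"],(.551,-.19),.040,.049,.029))
go([.551,-.19,.1],0)
E
```

```text
(array([ 0.5524, -0.1869]), 24, np.float64(0.0008))
(array([ 0.5518, -0.1884]), 24, np.float64(0.0013))
t 2.2 tcp [ 0.5105 -0.3035  0.2313] yaw 0.004 tilt [0.0006 0.0008] turn [-0.01 -0.01  0.04] shift(after turn) [ 2.03 -5.68  6.57] w 0.999
```

>>> apply_moves --motion '[[[0.36, -0.98, 0.5], [0, 0, 0], -1], [[0.36, -0.98, 0.5], [0, 0, 0], -1], [[0.36, -0.98, 0.5], [0, 0, 0], -1], [[0.36, -0.98, 0.5], [0, 0, 0], -1], [[0.36, -0.98, 0.5], [0, 0, 0], -1], [[0.36, -0.98, 0.5], [0, 0, 0], -1], [[0, 0, 0.9], [0, 0, 0], -1], [[0, 0, 0.9], [0, 0, 0], -1], [[0, 0, 0.9], [0, 0, 0], -1], [[0, 0, 0.9], [0, 0, 0], -1], [[0, 0, 0.9], [0, 0, 0], -1], [[0, 0, 0.9], [0, 0, 0], -1], [[0, 0, 0.9], [0, 0, 0], -1], [[0, 0, 0.9], [0, 0, 0], -1], [[0, 0, 0.5], [0, 0, 0], -1], [[0, 0, 0], [0, 0, 0], 1], [[0, 0, 0], [0, 0, 0], 1], [[0, 0, 0], [0, 0, 0], 1], [[0, 0, 0], [0, 0, 0], 1], [[0, 0, 0], [0, 0, 0], 1]]'

```text
clock: 3.83
ee_pos: [0.5529, -0.1888, 0.0185]
ee_rot: [[1.0, -0.0, 0.002], [-0.0, -1.0, -0.001], [0.002, 0.001, -1.0]]
force: [-0.1, 0.2, 2.8]
grip_width: 0.647
gripper_force: 64.2
```

>>> apply_moves --motion '[[[0, 0, -1], [0, 0, 0], 1], [[0, 0, -1], [0, 0, 0], 1], [[0, 0, -1], [0, 0, 0], 1], [[-0.7, 0.9, 0], [0, 0, 0], 1], [[-0.7, 0.9, 0], [0, 0, 0], 1], [[-0.7, 0.9, 0], [0, 0, 0], 1], [[-0.7, 0.9, 0], [0, 0, 0], 1], [[-0.7, 0.9, 0], [0, 0, 0], 1], [[-0.7, 0.9, 0], [0, 0, 0], 1], [[-0.7, 0.9, 0], [0, 0, 0], 1], [[-0.7, 0.9, 0], [0, 0, 0], 1], [[0, 0, 0], [0, 0, 0], 1], [[0, 0, 0.9], [0, 0, 0], 1], [[0, 0, 0.9], [0, 0, 0], 1], [[0, 0, 0.6], [0, 0, 0], 1], [[0, 0, 0.3], [0, 0, 0], 1], [[0, 0, 0], [0, 0, 0], 1]]'

```text
clock: 5.25
ee_pos: [0.4401, -0.332, 0.0235]
ee_rot: [[1.0, 0.0, -0.001], [0.0, -1.0, 0.0], [-0.001, -0.0, -1.0]]
force: [0.5, -0.3, -1.2]
grip_width: 0.648
gripper_force: 64.8
```

>>> apply_moves --motion '[[[0, 0, 0], [0, 0, 0], -1], [[0, 0, 0], [0, 0, 0], -1], [[0, 0, 0], [0, 0, 0], -1], [[0, 0, -0.5], [0, 0, 0], -1], [[0, 0, -1], [0, 0, 0], -1], [[0, 0, -1], [0, 0, 0], -1], [[0, 0, -1], [0, 0, 0], -1], [[0, 0, -1], [0, 0, 0], -1], [[0, 0, -1], [0, 0, 0], -1], [[0.6, -0.4, -1], [0, 0, 0], -1], [[0.6, -0.4, -1], [0, 0, 0], -1], [[0.6, -0.4, -1], [0, 0, 0], -1], [[0.6, -0.4, -1], [0, 0, 0], -1], [[0.6, -0.4, 0], [0, 0, 0], -1], [[0.6, -0.4, 0], [0, 0, 0], -1], [[0.6, -0.4, 0], [0, 0, 0], -1], [[0, 0, 0], [0, 0, 0], -1]]'

```text
clock: 6.67
ee_pos: [0.5262, -0.2731, 0.2124]
ee_rot: [[1.0, 0.004, -0.0], [0.004, -1.0, 0.002], [-0.0, -0.002, -1.0]]
force: [0.5, 1.0, 0.4]
grip_width: 1.001
gripper_force: 0.0
```

Run:
```python
from h import *
go([.64,-.2515,.1],1.509); print(np.round(env.get_state()["q"],2))
s,P=snap("wrist"); save(s["img"],"w1.png"); np.savez("w1.npz",img=s["img"],P=P)
look(s["img"],P,orange=False)
```

```text
t 6.7 tcp [ 0.5262 -0.2731  0.2124] yaw 0.004 tilt [-0.     0.002] turn [-1.000e-02 -1.000e-02 -1.254e+01] shift(after turn) [1.43 5.61 5.62] w 1.001
[ 0.45  0.36 -0.1   1.77  0.04  1.01 -1.23]
wood px [257.  56.] ztop 0.0256 rect [ 0.6405 -0.2516] (118, 55) 1.51 8746
   lower rect [ 0.6401 -0.2511] (131, 104) -1.522 3111
grey px [337. 278.] 0.051 enc [ 0.4276 -0.338 ] 0.0444 med [nan nan nan] 1722
black px [333. 249.] z 0.005 enc [ 0.4367 -0.3396] 0.1123 23567
```

View pics/w1.png

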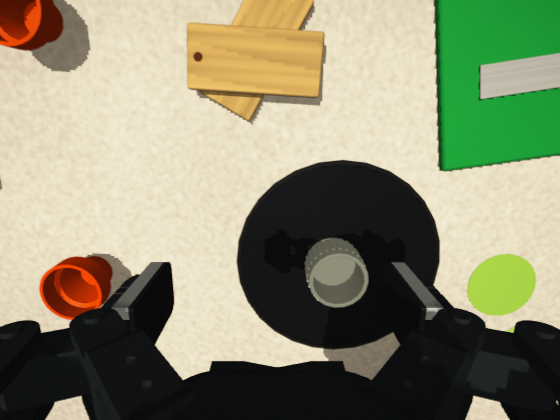

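Ramekin is upright on the platter at (337,275). Next is the top board at (255,60).

>>> apply_moves --motion '[[[0.95, -0.18, 0], [0, 0, 0], -1], [[0.95, -0.18, 0], [0, 0, 0], -1], [[0.95, -0.18, 0], [0, 0, 0], -1], [[0.95, -0.18, 0], [0, 0, 0], -1], [[0.95, -0.18, 0], [0, 0, 0], -1], [[0.95, -0.18, 0], [0, 0, 0], -1], [[0, 0, 0.5], [0, 0, -0.965], -1], [[0, 0, 0.5], [0, 0, -0.965], -1], [[0, 0, 0.5], [0, 0, -0.965], -1], [[0, 0, 0.5], [0, 0, -0.965], -1], [[0, 0, 0.5], [0, 0, -0.965], -1], [[0, 0, 0.5], [0, 0, -0.965], -1], [[0, 0, 0.5], [0, 0, -0.965], -1], [[0, 0, 0.5], [0, 0, -0.965], -1], [[0, 0, 0.5], [0, 0, -0.965], -1], [[0, 0, 0.5], [0, 0, -0.965], -1], [[0, 0, 0.5], [0, 0, -0.965], -1], [[0, 0, 0.5], [0, 0, -0.965], -1], [[0, 0, 0.5], [0, 0, -0.965], -1], [[0, 0, 0], [0, 0, 0], -1]]'

```text
clock: 8.38
ee_pos: [0.6349, -0.2556, 0.0797]
ee_rot: [[0.063, 0.998, -0.006], [0.998, -0.063, 0.001], [0.001, -0.006, -1.0]]
force: [-0.7, -0.2, -0.7]
grip_width: 0.999
gripper_force: 0.0
```

Run:
```python
from h import *
go([.6405,-.2515,.0125],1.509)
```

```text
t 8.4 tcp [ 0.6349 -0.2556  0.0797] yaw 1.508 tilt [-0.0061  0.0014] turn [-0.05 -0.01 -0.01] shift(after turn) [0.22 0.27 3.36] w 0.999
```

>>> apply_moves --motion '[[[0, 0, 0.8], [0, 0, 0], -1], [[0, 0, 0.8], [0, 0, 0], -1], [[0, 0, 0], [0, 0, 0], -1], [[0, 0, 0], [0, 0, 0], -1]]'

```text
clock: 8.72
ee_pos: [0.6368, -0.2552, 0.0505]
ee_rot: [[0.068, 0.998, -0.003], [0.998, -0.068, 0.0], [0.0, -0.003, -1.0]]
force: [1.1, -0.4, -0.4]
grip_width: 1.0
gripper_force: 0.0
```

Run:
```python
from h import *
go([.6405,-.2515,.0125],1.509)
```

```text
t 8.7 tcp [ 0.6368 -0.2552  0.0505] yaw 1.502 tilt [-0.0027  0.0003] turn [-0.02 -0.   -0.06] shift(after turn) [0.19 0.17 1.9 ] w 1.0
```

>>> apply_moves --motion '[[[0.1, 0.1, 0.6], [0, 0, 0], -1], [[0.1, 0.1, 0.6], [0, 0, 0], -1], [[0, 0, 0.6], [0, 0, 0], -1], [[0, 0, 0.1], [0, 0, 0], -1], [[0, 0, 0], [0, 0, 0], 1], [[0, 0, 0], [0, 0, 0], 1], [[0, 0, 0], [0, 0, 0], 1], [[0, 0, 0], [0, 0, 0], 1], [[0, 0, 0], [0, 0, 0], 1]]'

```text
clock: 9.47
ee_pos: [0.643, -0.2513, 0.0142]
ee_rot: [[0.066, 0.998, 0.002], [0.998, -0.066, -0.001], [-0.0, 0.002, -1.0]]
force: [-0.2, -0.1, 3.2]
grip_width: 0.623
gripper_force: 63.1
```

>>> apply_moves --motion '[[[0, 0, -0.6], [0, 0, 0], 1], [[0, 0, -1], [0, 0, 0], 1], [[0, 0, -1], [0, 0, 0], 1], [[1, 0, -1], [0, 0, 0], 1], [[1, 0, -1], [0, 0, 0], 1], [[1, 0, -1], [0, 0, 0], 1], [[1, 0, -1], [0, 0, 0], 1], [[1, 0, 0], [0, 0, 0], 1], [[1, 0, 0], [0, 0, 0], 1], [[0, 0, 0], [0, 0, 0.97], 1], [[0, 0, 0], [0, 0, 0.97], 1], [[0, 0, 0], [0, 0, 0.97], 1], [[0, 0, 0], [0, 0, 0.97], 1], [[0, 0, 0], [0, 0, 0.97], 1], [[0, 0, 0], [0, 0, 0.97], 1], [[0, 0, 0], [0, 0, 0.97], 1], [[0, 0, 0], [0, 0, 0.97], 1], [[0, 0, 0], [0, 0, 0.97], 1], [[0, 0, 0], [0, 0, 0.97], 1], [[0, 0, 0], [0, 0, 0.97], 1]]'

```text
clock: 11.13
ee_pos: [0.6501, -0.1311, 0.1462]
ee_rot: [[0.976, 0.217, 0.0], [0.217, -0.976, 0.0], [0.001, -0.0, -1.0]]
force: [-0.8, 0.4, 0.4]
grip_width: 0.616
gripper_force: 63.0
```

Run:
```python
from h import *
s,P=snap("top"); look(s["img"],P,white=False)
go([.5422,.1931,.14],.226)
```

```text
orange px [206. 101.] ztop 0.1 enc [0.8085 0.1803] 0.1312 rect [0.8077 0.1805] (246, 104) 1.477 4213
orange px [312. 160.] ztop 0.051 enc [ 0.6638 -0.0622] 0.0404 rect [ 0.6677 -0.0557] (72, 56) -0.339 108
orange px [267. 164.] ztop 0.051 enc [0.6674 0.0459] 0.0354 rect [0.6681 0.0457] (53, 52) -1.264 119
orange px [136. 203.] ztop 0.054 enc [0.5822 0.3427] 0.0353 rect [0.5834 0.3431] (55, 53) -1.083 124
orange px [147. 252.] ztop 0.054 enc [0.4735 0.3175] 0.0291 rect [0.4732 0.3121] (55, 47) 0.08 85
orange px [322. 271.] ztop 0.051 enc [ 0.4241 -0.073 ] 0.0289 rect [ 0.4208 -0.0737] (57, 48) -1.416 81
wood px [204. 221.] ztop 0.0177 rect [0.5422 0.1934] (116, 54) 0.224 1093
   lower rect [0.5317 0.1705] (120, 45) -0.231 48
t 11.2 tcp [ 0.6501 -0.1309  0.1462] yaw 0.213 tilt [0.0006 0.0004] turn [-0.   -0.01 -0.11] shift(after turn) [ -1.63 -17.     0.31] w 0.617
```

>>> apply_moves --motion '[[[0, 0, 0], [0, 0, -0.11], 1], [[-0.1, -1, 0], [0, 0, 0], 1], [[-0.1, -1, 0], [0, 0, 0], 1], [[-0.1, -1, 0], [0, 0, 0], 1], [[-0.1, -1, 0], [0, 0, 0], 1], [[-0.1, -1, 0], [0, 0, 0], 1], [[-0.1, -1, 0], [0, 0, 0], 1], [[-0.1, -1, 0], [0, 0, 0], 1], [[-0.1, -1, 0], [0, 0, 0], 1], [[-0.1, -1, 0], [0, 0, 0], 1], [[-0.1, -1, 0], [0, 0, 0], 1], [[-0.1, -1, 0], [0, 0, 0], 1], [[-0.1, -1, 0], [0, 0, 0], 1], [[-0.1, -1, 0], [0, 0, 0], 1], [[-0.1, -1, 0], [0, 0, 0], 1], [[-0.1, -1, 0], [0, 0, 0], 1], [[-0.1, -1, 0], [0, 0, 0], 1], [[0, -1, 1], [0, 0, 0], 1], [[0, 0, 1], [0, 0, 0], 1], [[0, 0, 1], [0, 0, 0], 1]]'

```text
clock: 12.85
ee_pos: [0.5387, 0.1938, 0.0856]
ee_rot: [[0.97, 0.244, 0.002], [0.244, -0.97, 0.002], [0.002, -0.001, -1.0]]
force: [0.3, -0.4, -0.4]
grip_width: 0.618
gripper_force: 63.0
```

Run:
```python
from h import *
go([.5422,.1932,.018],.225)
```

```text
t 12.8 tcp [0.5387 0.1938 0.0856] yaw 0.246 tilt [0.0015 0.0017] turn [-0.01 -0.02  0.18] shift(after turn) [0.16 0.07 3.38] w 0.618
```

>>> apply_moves --motion '[[[0.1, 0.05, 0.9], [0, 0, 0.1], 1], [[0.05, 0, 0.9], [0, 0, 0.05], 1], [[0, 0, 0.7], [0, 0, 0], 1], [[0, 0, 0.3], [0, 0, 0], 1], [[0, 0, 0], [0, 0, 0], 1], [[0, 0, 0], [0, 0, 0], 1]]'

```text
clock: 13.35
ee_pos: [0.5423, 0.1914, 0.0298]
ee_rot: [[0.975, 0.22, 0.0], [0.22, -0.975, 0.0], [0.0, -0.0, -1.0]]
force: [0.7, 0.6, -0.9]
grip_width: 0.624
gripper_force: 63.0
```

Run:
```python
from h import *
go([.5422,.1932,.018],.225)
```

```text
t 13.3 tcp [0.5423 0.1914 0.0298] yaw 0.222 tilt [0.0002 0.0003] turn [-0.   -0.   -0.03] shift(after turn) [ 0.02 -0.09  0.59] w 0.624
```

>>> apply_moves --motion '[[[0, -0.09, 0.3], [0, 0, 0], 1], [[0, 0, 0.27], [0, 0, 0], 1], [[0, 0, 0], [0, 0, 0], 1], [[0, 0, 0], [0, 0, 0], 1]]'

```text
clock: 13.68
ee_pos: [0.5416, 0.193, 0.0179]
ee_rot: [[0.976, 0.219, -0.0], [0.219, -0.976, -0.0], [-0.0, 0.0, -1.0]]
force: [-0.1, 0.1, -0.5]
grip_width: 0.626
gripper_force: 63.0
```

>>> apply_moves --motion '[[[0, 0, 0.05], [0, 0, 0], 1], [[0, 0, 0], [0, 0, 0], -1], [[0, 0, 0], [0, 0, 0], -1], [[0, 0, 0], [0, 0, 0], -1], [[0, 0, -0.5], [0, 0, 0], -1], [[0, 0, -1], [0, 0, 0], -1], [[0, 0, -1], [0, 0, 0], -1], [[0, 0, -1], [0, 0, 0], -1], [[0, 0, -1], [0, 0, 0], -1], [[0, 0, -1], [0, 0, 0], -1], [[0, 1, -1], [0, 0, 0], -1], [[0, 1, -1], [0, 0, 0], -1], [[0, 1, 0], [0, 0, 0], -1], [[0, 1, 0], [0, 0, 0], -1], [[0, 1, 0], [0, 0, 0], -1], [[0, 1, 0], [0, 0, 0], -1], [[0, 1, 0], [0, 0, 0], -1], [[0, 1, 0], [0, 0, 0], -1], [[0, 1, 0], [0, 0, 0], -1], [[0, 1, 0], [0, 0, 0], -1]]'

```text
clock: 15.35
ee_pos: [0.5855, -0.0031, 0.1679]
ee_rot: [[0.976, 0.218, 0.001], [0.218, -0.976, 0.0], [0.001, 0.0, -1.0]]
force: [0.1, -0.0, 0.1]
grip_width: 1.001
gripper_force: 0.0
```

Run:
```python
from h import *
s,P=snap("top"); look(s["img"],P,orange=False,white=False); np.savez("top1.npz",img=s["img"],P=P)
for c in [(.6735,-.0585),(.423,-.0735),(.473,.318)]: print(rim(P,c,.040,.058,.030))
go([.62,-.2,.15])
```

```text
wood px [394. 171.] ztop 0.0152 rect [ 0.6516 -0.2531] (118, 52) -0.525 1035
   lower rect [ 0.6508 -0.2574] (121, 53) -0.532 70
wood px [204. 221.] ztop 0.0295 rect [0.5401 0.1901] (117, 54) 0.22 1135
   lower rect [0.5351 0.1905] (111, 56) 0.217 50Traceback (most recent call last):
  File "<stdin>", line 3, in <module>
  File "h.py", line 62, in rim
    f=least_squares(lambda x:np.hypot(*(o-x[:2]).T)-rad,c,loss="soft_l1",f_scale=.001); c=f.x
    return func(*args, **kwargs)
    vector_fun = VectorFunction(
        fun_wrapped,
    ...<6 lines>...
        workers=workers
    )
    self._update_fun()
    ~~~~~~~~~~~~~~~~^^
    self.f = self.fun_wrapped(xp_copy(self.x))
             ~~~~~~~~~~~~~~~~^^^^^^^^^^^^^^^^^
    return np.atleast_1d(self.fun(x))
                         ~~~~~~~~^^^
    return self.f(x, *self.args, **self.kwargs)
           ~~~~~~^^^^^^^^^^^^^^^^^^^^^^^^^^^^^^
  File "h.py", line 62, in <lambda>
    f=least_squares(lambda x:np.hypot(*(o-x[:2]).T)-rad,c,loss="soft_l1",f_scale=.001); c=f.x
                                        ~^~~~~~
ValueError: operands could not be broadcast together with shapes (0,) (2,)
```

>>> apply_moves --motion '[[[0.05, 1, 0], [0, 0, 0], -1], [[0.05, 1, 0], [0, 0, 0], -1], [[0.05, 1, 0], [0, 0, 0], -1], [[0.05, 1, 0], [0, 0, 0], -1], [[0.05, 1, 0], [0, 0, 0], -1], [[0.05, 1, 0], [0, 0, 0], -1], [[0.05, 1, 0], [0, 0, 0], -1], [[0.05, 1, 0], [0, 0, 0], -1], [[0.05, 1, 0], [0, 0, 0], -1], [[0.05, 1, 0], [0, 0, 0], -1], [[0.05, 1, 0], [0, 0, 0], -1], [[0.05, 1, 0], [0, 0, 0], -1], [[0, 0.8, 0], [0, 0, 0.8], -1], [[0, 0, 0.6], [0, 0, 0.9], -1], [[0, 0, 0.6], [0, 0, 0.9], -1], [[0, 0, 0.6], [0, 0, 0.9], -1], [[0, 0, 0.6], [0, 0, 0.9], -1], [[0, 0, 0.6], [0, 0, 0.9], -1], [[0, 0, 0.6], [0, 0, 0.9], -1], [[0, 0, 0], [0, 0, 0], -1]]'

```text
clock: 17.07
ee_pos: [0.6515, -0.2481, 0.0929]
ee_rot: [[0.864, -0.503, -0.004], [-0.503, -0.864, 0.001], [-0.004, 0.001, -1.0]]
force: [-1.1, -1.2, -0.7]
grip_width: 0.999
gripper_force: 0.0
```

Run:
```python
from h import *
go([.6516,-.2531,.0],-.525)
s,P=snap("wrist"); save(s["img"],"w2.png"); look(s["img"],P,white=False,orange=False)
```

```text
t 17.1 tcp [ 0.6515 -0.2481  0.0929] yaw -0.527 tilt [-0.0038  0.0014] turn [ 0.01  0.03 -0.02] shift(after turn) [0.13 0.21 4.65] w 0.999
wood px [281. 206.] ztop 0.0135 rect [ 0.6533 -0.2506] (118, 54) -0.526 13601
   lower rect [ 0.6296 -0.2644] (136, 51) -0.944 245
```

>>> apply_moves --motion '[[[0.1, 0.1, 0.9], [0, 0, 0], -1], [[0, 0, 0.9], [0, 0, 0], -1], [[0, 0, 0.9], [0, 0, 0], -1], [[0, 0, 0.9], [0, 0, 0], -1], [[0, 0, 0.5], [0, 0, 0], -1], [[0, 0, 0.2], [0, 0, 0], -1], [[0, 0, 0], [0, 0, 0], -1], [[0, 0, 0], [0, 0, 0], -1]]'

```text
clock: 17.78
ee_pos: [0.6544, -0.2523, 0.0101]
ee_rot: [[0.866, -0.5, 0.001], [-0.5, -0.866, -0.0], [0.001, -0.0, -1.0]]
force: [0.8, 0.4, -0.2]
grip_width: 0.999
gripper_force: 0.0
```

Run:
```python
from h import *
go([.6527,-.251,.0],-.525)
```

```text
t 17.8 tcp [ 0.6544 -0.2523  0.0101] yaw -0.523 tilt [ 0.0014 -0.0003] turn [-0.   -0.01  0.02] shift(after turn) [-0.11 -0.02  0.5 ] w 0.999
```

>>> apply_moves --motion '[[[-0.1, 0, 0.25], [0, 0, 0], -1], [[0, 0, 0.2], [0, 0, 0], -1], [[0, 0, 0], [0, 0, 0], -1], [[0, 0, 0], [0, 0, 0], 1], [[0, 0, 0], [0, 0, 0], 1], [[0, 0, 0], [0, 0, 0], 1], [[0, 0, 0], [0, 0, 0], 1], [[0, 0, 0], [0, 0, 0], 1]]'

```text
clock: 18.45
ee_pos: [0.6525, -0.2514, 0.0006]
ee_rot: [[0.866, -0.5, 0.001], [-0.5, -0.866, -0.0], [0.001, -0.0, -1.0]]
force: [-0.9, -0.3, 3.8]
grip_width: 0.624
gripper_force: 63.3
```

>>> apply_moves --motion '[[[0, 0, -0.6], [0, 0, 0], 1], [[0, 0, -1], [0, 0, 0], 1], [[0, 0, -1], [0, 0, 0], 1], [[0, 0, -1], [0, 0, 0], 1], [[0, 0, -1], [0, 0, -0.89], 1], [[0, 0, -1], [0, 0, -0.89], 1], [[0, 0, -1], [0, 0, -0.89], 1], [[0, 0, -1], [0, 0, -0.89], 1], [[0, 0, 0], [0, 0, -0.89], 1], [[0, 0, 0], [0, 0, -0.89], 1], [[0, 0, 0], [0, 0, -0.89], 1], [[0, -1, 0], [0, 0, 0], 1], [[0, -1, 0], [0, 0, 0], 1], [[0, -1, 0], [0, 0, 0], 1], [[0, -1, 0], [0, 0, 0], 1], [[0, -1, 0], [0, 0, 0], 1], [[0, -1, 0], [0, 0, 0], 1], [[0, -1, 0], [0, 0, 0], 1], [[0, -1, 0], [0, 0, 0], 1], [[0, -1, 0], [0, 0, 0], 1]]'

```text
clock: 20.12
ee_pos: [0.6114, -0.0748, 0.1524]
ee_rot: [[0.975, 0.222, -0.0], [0.222, -0.975, -0.0], [-0.0, 0.0, -1.0]]
force: [0.8, -1.1, -0.9]
grip_width: 0.624
gripper_force: 63.0
```

Run:
```python
from h import *
s,P=snap("top"); look(s["img"],P,orange=False,white=False)
go([.5418,.193,.15],.222)
```

```text
wood px [205. 221.] ztop 0.0296 rect [0.54   0.1901] (117, 54) 0.222 1139
   lower rect [0.5263 0.1699] (114, 48) -0.223 49
t 20.2 tcp [ 0.6108 -0.0691  0.1524] yaw 0.229 tilt [-0.0008  0.0029] turn [-0.03  0.    0.06] shift(after turn) [ -0.48 -13.54   0.12] w 0.622
```

>>> apply_moves --motion '[[[0, -1, 0], [0, 0, 0], 1], [[0, -1, 0], [0, 0, 0], 1], [[0, -1, 0], [0, 0, 0], 1], [[0, -1, 0], [0, 0, 0], 1], [[0, -1, 0], [0, 0, 0], 1], [[0, -1, 0], [0, 0, 0], 1], [[0, -1, 0], [0, 0, 0], 1], [[0, -1, 0], [0, 0, 0], 1], [[-0.1, -1, 0], [0, 0, 0], 1], [[-0.1, -1, 0], [0, 0, 0], 1], [[-0.1, -1, 0], [0, 0, 0], 1], [[-0.1, -1, 0], [0, 0, 0], 1], [[0, -1, 0], [0, 0, 0], 1], [[0, -0.4, 1], [0, 0, 0], 1], [[0, 0, 1], [0, 0, 0], 1], [[0, 0, 1], [0, 0, 0], 1], [[0, 0, 1], [0, 0, 0], 1], [[0, 0, 0.5], [0, 0, 0], 1], [[0, 0, 0], [0, 0, 0], 1], [[0, 0, 0], [0, 0, 0], 1]]'

```text
clock: 21.83
ee_pos: [0.5448, 0.1838, 0.0622]
ee_rot: [[0.975, 0.222, -0.0], [0.222, -0.975, -0.0], [-0.0, 0.0, -1.0]]
force: [0.1, -0.4, -0.7]
grip_width: 0.621
gripper_force: 63.0
```

Run:
```python
from h import *
go([.5415,.1925,.0276],.222)
```

```text
t 21.8 tcp [0.5448 0.1838 0.0622] yaw 0.223 tilt [-0.0004 -0.0004] turn [0.   0.   0.01] shift(after turn) [-0.07 -0.46  1.73] w 0.621
```

>>> apply_moves --motion '[[[-0.05, -0.4, 0.5], [0, 0, 0], 1], [[0, 0, 0.5], [0, 0, 0], 1], [[0, 0, 0.4], [0, 0, 0], 1], [[0, 0, 0.2], [0, 0, 0], 1], [[0, 0, 0], [0, 0, 0], 1], [[0, 0, 0], [0, 0, 0], 1]]'

```text
clock: 22.33
ee_pos: [0.5419, 0.1913, 0.0296]
ee_rot: [[0.975, 0.222, -0.001], [0.222, -0.975, -0.0], [-0.001, 0.0, -1.0]]
force: [-0.0, 0.8, 0.6]
grip_width: 0.622
gripper_force: 63.1
```

Run:
```python
from h import *
go([.5415,.1925,.0276],.222)
```

```text
t 22.3 tcp [0.5419 0.1913 0.0296] yaw 0.223 tilt [-0.0006 -0.0004] turn [0.   0.01 0.01] shift(after turn) [-0.01 -0.06  0.1 ] w 0.622
```

>>> apply_moves --motion '[[[0, 0, 0.1], [0, 0, 0], 1], [[0, 0, 0], [0, 0, 0], -1], [[0, 0, 0], [0, 0, 0], -1], [[0, 0, 0], [0, 0, 0], -1], [[0, 0, -0.5], [0, 0, 0], -1], [[0, 0, -1], [0, 0, 0], -1], [[0, 0, -1], [0, 0, 0], -1], [[0, 0, -1], [0, 0, 0], -1], [[0, 0, -1], [0, 0, 0], -1], [[-0.7, -0.8, -1], [0, 0, 0], -1], [[-0.7, -0.8, -1], [0, 0, 0], -1], [[-0.7, -0.8, -1], [0, 0, 0], -1], [[-0.7, -0.8, -1], [0, 0, 0], -1], [[-0.7, 0, -1], [0, 0, 0], -1], [[-0.7, 0, -1], [0, 0, 0], -1], [[0, 0, -1], [0, 0, 0], -1], [[0, 0, 0], [0, 0, 0], -1], [[0, 0, 0], [0, 0, 0], -1]]'

```text
clock: 23.83
ee_pos: [0.4464, 0.2357, 0.2598]
ee_rot: [[0.975, 0.222, 0.003], [0.222, -0.975, 0.002], [0.004, -0.001, -1.0]]
force: [0.8, 0.0, 0.2]
grip_width: 1.0
gripper_force: 0.0
```

Run:
```python
from h import *
s,P=snap("wrist"); save(s["img"],"w3.png"); np.savez("w3.npz",img=s["img"],P=P); look(s["img"],P,white=False)
try: print(rim(P,(.473,.318),.046,.058,.030))
except Exception as e: print("x")
go([.58,.34,.15])
```

```text
orange px [196.  23.] ztop 0.054 enc [0.5805 0.3439] 0.0344 rect [0.5812 0.3443] (53, 46) -1.065 705
orange px [522.  14.] ztop 0.051 enc [0.6549 0.0448] 0.0299 rect [0.6548 0.0449] (55, 25) -1.266 781
orange px [202. 138.] ztop 0.054 enc [0.4751 0.3213] 0.0299 rect [0.4744 0.3205] (58, 57) -1.35 711
orange px [534. 259.] ztop 0.051 enc [ 0.4255 -0.0693] 0.0309 rect [ 0.4244 -0.0661] (61, 53) 0.427 893
wood px [339.  95.] ztop 0.0407 rect [0.5433 0.1927] (118, 55) 0.222 6794
   lower rect [0.544  0.1894] (131, 68) 0.226 732
(array([0.4751, 0.3213]), 24, np.float64(0.0004))
t 23.9 tcp [0.446  0.2353 0.2585] yaw 0.223 tilt [0.0013 0.0004] turn [-0.   -0.01  0.  ] shift(after turn) [ 7.69 -3.62  5.43] w 1.002
```

View pics/w3.png

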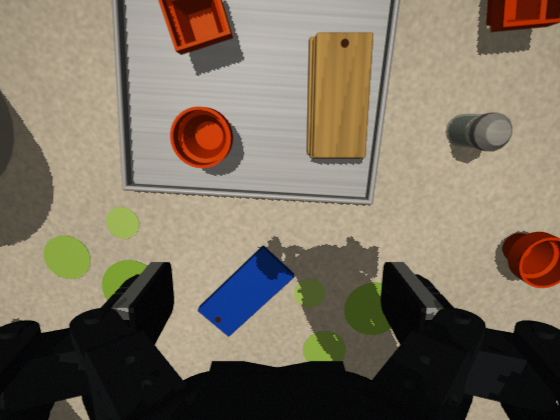

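The picture shows three boards flush at (340,95), round0 at (202,138) and square0 at (196,23). Now the loose square pot.

>>> apply_moves --motion '[[[0.72, 0.97, 0.2], [0, 0, 0], -1], [[0.72, 0.97, 0.2], [0, 0, 0], -1], [[0.72, 0.97, 0.2], [0, 0, 0], -1], [[0.72, 0.97, 0.2], [0, 0, 0], -1], [[0.72, 0.97, 0.2], [0, 0, 0], -1], [[0.72, 0.97, 0.2], [0, 0, 0], -1], [[0.72, 0.97, 0.2], [0, 0, 0], -1], [[0.72, 0.97, 0.2], [0, 0, 0], -1], [[0.72, 0.97, 0.2], [0, 0, 0], -1], [[0.72, 0.97, 0.2], [0, 0, 0], -1], [[0.72, 0.97, 0.2], [0, 0, 0], -1], [[0.72, 0.97, 0.2], [0, 0, 0], -1], [[0, 0, 0.2], [0, 0, -0.7], -1], [[0, 0, 0], [0, 0, 0], -1], [[0, 0, 0], [0, 0, 0], -1]]'

```text
clock: 25.13
ee_pos: [0.6651, 0.0468, 0.2043]
ee_rot: [[0.954, 0.301, -0.003], [0.301, -0.954, 0.0], [-0.003, -0.001, -1.0]]
force: [0.6, 0.5, 0.6]
grip_width: 0.996
gripper_force: 0.0
```

Run:
```python
from h import *
s,P=snap("wrist"); save(s["img"],"w4.png"); np.savez("w4.npz",img=s["img"],P=P); look(s["img"],P,white=False,boards=False)
go([.668,.046,.03],.307)
```

```text
orange px [230.  31.] ztop 0.098 enc [0.7833 0.1361] 0.0798 rect [0.7567 0.1278] (160, 56) -1.269 11435
orange px [278. 187.] ztop 0.051 enc [0.6699 0.0482] 0.0373 rect [0.6697 0.0486] (54, 53) 0.305 1096
orange px [390. 214.] ztop 0.051 enc [ 0.6771 -0.0548] 0.0305 rect [ 0.6769 -0.0545] (60, 59) 1.105 1288
t 25.2 tcp [0.6652 0.0474 0.205 ] yaw 0.306 tilt [-0.002   0.0005] turn [-0.01  0.01 -0.01] shift(after turn) [0.11 0.11 8.75] w 1.002
```

>>> apply_moves --motion '[[[0.12, 0, 0.9], [0, 0, 0], -1], [[0.12, 0, 0.9], [0, 0, 0], -1], [[0, 0, 0.9], [0, 0, 0], -1], [[0, 0, 0.9], [0, 0, 0], -1], [[0, 0, 0.9], [0, 0, 0], -1], [[0, 0, 0.9], [0, 0, 0], -1], [[0, 0, 0.9], [0, 0, 0], -1], [[0, 0, 0.9], [0, 0, 0], -1], [[0, 0, 0.9], [0, 0, 0], -1], [[0, 0, 0.6], [0, 0, 0], -1], [[0, 0, 0], [0, 0, 0], -1], [[0, 0, 0], [0, 0, 0], 1], [[0, 0, 0], [0, 0, 0], 1], [[0, 0, 0], [0, 0, 0], 1], [[0, 0, 0], [0, 0, 0], 1], [[0, 0, 0], [0, 0, 0], 1]]'

```text
clock: 26.52
ee_pos: [0.6721, 0.0485, 0.0338]
ee_rot: [[0.953, 0.303, 0.003], [0.303, -0.953, 0.001], [0.003, 0.0, -1.0]]
force: [-0.7, 0.2, 7.0]
grip_width: 0.616
gripper_force: 64.0
```

>>> apply_moves --motion '[[[0, 0, -0.6], [0, 0, 0], 1], [[0, 0, -1], [0, 0, 0], 1], [[0, 0, -1], [0, 0, -0.83], 1], [[0, 0, -1], [0, 0, -0.83], 1], [[0, 0, -1], [0, 0, 0], 1], [[0.2, -1, -1], [0, 0, 0], 1], [[0.2, -1, -1], [0, 0, 0], 1], [[0.2, -1, 0], [0, 0, 0], 1], [[0.2, -1, 0], [0, 0, 0], 1], [[0.2, -1, 0], [0, 0, 0], 1], [[0.2, -1, 0], [0, 0, 0], 1], [[0.2, -1, 0], [0, 0, 0], 1], [[0.2, -1, 0], [0, 0, 0], 1], [[0.2, -1, 0], [0, 0, 0], 1], [[0.2, -1, 0], [0, 0, 0], 1], [[0.2, -1, 0], [0, 0, 0], 1], [[0.2, -1, 0], [0, 0, 0], 1], [[0.2, -1, 0], [0, 0, 0], 1], [[0.2, -1, 0], [0, 0, 0], 1], [[0, 0, 0], [0, 0, 0], 1]]'

```text
clock: 28.18
ee_pos: [0.5808, 0.3257, 0.1649]
ee_rot: [[0.871, 0.491, -0.001], [0.491, -0.871, 0.004], [0.001, -0.003, -1.0]]
force: [-0.7, 1.2, -0.4]
grip_width: 0.615
gripper_force: 63.2
```

Run:
```python
from h import *
s,P=snap("wrist"); save(s["img"],"w5.png"); np.savez("w5.npz",img=s["img"],P=P); look(s["img"],P,white=False,boards=False)
go([.583,.344,.0568],.506)
```

```text
orange px [550.   7.] ztop 0.095 enc [0.7637 0.2536] 0.0103 rect [0.765  0.2535] (21, 5) 1.493 310
orange px [273. 263.] ztop 0.182 enc [0.5793 0.3247] 0.0379 rect [0.5796 0.3242] (56, 55) -1.064 7282
t 28.2 tcp [0.582  0.3231 0.1647] yaw 0.511 tilt [-0.0004  0.0015] turn [-0.01 -0.    0.04] shift(after turn) [ 0.55 -0.89  5.39] w 0.612
```

View pics/w5.png

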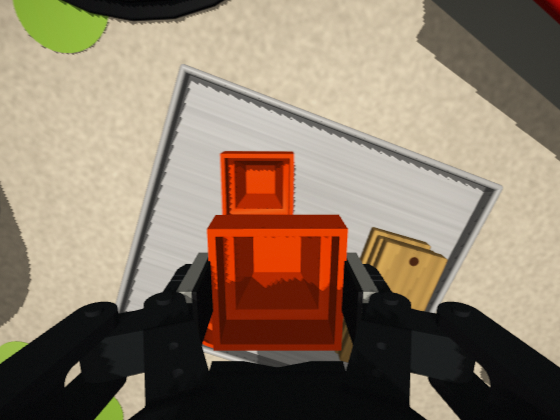

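Held pot at (278,280), orientation matching square0 at (258,182) just beyond. I'll measure square0's visible edges in the tool frame.

Run:
```python
from h import *
d=np.load("w5.npz"); P=d["P"]; 
y=.511; st=env.get_state(); p=np.array(st["ee_pos"]); X=np.array([np.cos(y),np.sin(y)]); Y=np.array([np.sin(y),-np.cos(y)])
u,v=np.meshgrid(np.arange(560),np.arange(420))
for lo,hi,reg in [(.045,.060,(v>140)&(v<212)&(u>205)&(u<310)),(.165,.19,(v>205)&(v<360)&(u>205)&(u<350))]:
    m=reg&(P[...,2]>lo)&(P[...,2]<hi); q=P[m][:,:2]; a=q@X; b=q@Y
    print(m.sum(),"x",np.percentile(a,[.5,99.5]).round(4),"y",np.percentile(b,[.5,99.5]).round(4))
print("tcp",(p[:2]@X).round(4),(p[:2]@Y).round(4),p)
```

```text
924 x [0.6627 0.7066] y [-0.0434  0.0105]
9267 x [0.637  0.6915] y [-0.0273  0.0268]
tcp 0.6656 0.0028 [0.58197949 0.32307966 0.16468273]
```

>>> apply_moves --motion '[[[0.35, -0.4, 0.5], [0, 0, 0], 1], [[0.35, -0.4, 0.8], [0, 0, 0], 1], [[0, 0, 0.8], [0, 0, 0], 1], [[0, 0, 0.4], [0, 0, 0], 1], [[0, 0, 0], [0, 0, 0], 1], [[0, 0, 0], [0, 0, 0], 1], [[0, 0, 0], [0, 0, 0], 1]]'

```text
clock: 28.82
ee_pos: [0.589, 0.3404, 0.1147]
ee_rot: [[0.875, 0.484, 0.001], [0.484, -0.875, 0.0], [0.001, 0.0, -1.0]]
force: [0.0, 0.4, -0.6]
grip_width: 0.613
gripper_force: 63.3
```

Run:
```python
from h import *
go([.585,.346,.058],.506)
```

```text
t 28.8 tcp [0.589  0.3404 0.1147] yaw 0.506 tilt [0.0011 0.0002] turn [ 0.   -0.01 -0.  ] shift(after turn) [-0.04 -0.34  2.83] w 0.613
```

>>> apply_moves --motion '[[[0, -0.33, 0], [0, 0, 0], 1], [[0, 0, 0.7], [0, 0, 0], 1], [[0, 0, 0.7], [0, 0, 0], 1], [[0, 0, 0.6], [0, 0, 0], 1], [[0, 0, 0], [0, 0, 0], 1], [[0, 0, 0], [0, 0, 0], 1]]'

```text
clock: 29.32
ee_pos: [0.584, 0.3458, 0.072]
ee_rot: [[0.874, 0.485, -0.003], [0.485, -0.874, -0.002], [-0.003, 0.0, -1.0]]
force: [-0.2, 0.2, -1.0]
grip_width: 0.617
gripper_force: 63.2
```

>>> apply_moves --motion '[[[0, 0, 0.35], [0, 0, 0], 1], [[0, 0, 0.3], [0, 0, 0], 1], [[0, 0, 0], [0, 0, 0], 1], [[0, 0, 0], [0, 0, 0], 1]]'

```text
clock: 29.65
ee_pos: [0.5848, 0.3465, 0.0605]
ee_rot: [[0.874, 0.485, -0.001], [0.485, -0.874, -0.0], [-0.001, 0.0, -1.0]]
force: [-0.7, 0.7, -0.3]
grip_width: 0.614
gripper_force: 63.2
```

>>> apply_moves --motion '[[[0, 0, 0.17], [0, 0, 0], 1], [[0, 0, 0], [0, 0, 0], 1], [[0, 0, 0], [0, 0, 0], 1]]'

```text
clock: 29.9
ee_pos: [0.585, 0.3466, 0.0575]
ee_rot: [[0.874, 0.485, 0.0], [0.485, -0.874, 0.0], [0.0, 0.0, -1.0]]
force: [0.1, -0.0, -0.0]
grip_width: 0.617
gripper_force: 63.2
```

>>> apply_moves --motion '[[[0, 0, 0.05], [0, 0, 0], -1], [[0, 0, 0], [0, 0, 0], -1], [[0, 0, 0], [0, 0, 0], -1], [[0, 0, -0.4], [0, 0, 0], -1], [[0, 0, -0.8], [0, 0, 0], -1], [[0, 0, -1], [0, 0, 0], -1], [[0, 0, -1], [0, 0, 0], -1], [[0, 0, -1], [0, 0, 0], -1], [[-0.29, 1, -1], [0, 0, 0], -1], [[-0.29, 1, -1], [0, 0, 0], -1], [[-0.29, 1, -0.5], [0, 0, 0], -1], [[-0.29, 1, 0], [0, 0, 0], -1], [[-0.29, 1, 0], [0, 0, 0], -1], [[-0.29, 1, 0], [0, 0, 0], -1], [[-0.29, 1, 0], [0, 0, 0], -1], [[-0.29, 1, 0], [0, 0, 0], -1], [[-0.29, 1, 0], [0, 0, 0], -1], [[-0.29, 1, 0], [0, 0, 0], -1], [[-0.29, 1, 0], [0, 0, 0], -1], [[-0.29, 1, 0], [0, 0, 0], -1]]'

```text
clock: 31.57
ee_pos: [0.6408, 0.1021, 0.1914]
ee_rot: [[0.874, 0.485, 0.001], [0.485, -0.874, 0.0], [0.001, 0.0, -1.0]]
force: [0.9, 0.4, -0.4]
grip_width: 0.999
gripper_force: 0.0
```

Run:
```python
from h import *
s,P=snap("top"); save(s["img"],"top2.png"); np.savez("top2.npz",img=s["img"],P=P); look(s["img"],P)
go([.677,-.0545,.15])
```

```text
orange px [247.  92.] ztop 0.578 enc [0.6183 0.0494] 0.039 rect [0.6188 0.0478] (78, 4) 0.298 75
orange px [312. 160.] ztop 0.051 enc [ 0.6754 -0.0572] 0.0295 rect [ 0.6749 -0.0585] (57, 56) -0.177 107
orange px [132. 202.] ztop 0.074 enc [0.5809 0.3422] 0.036 rect [0.5821 0.3431] (55, 52) -1.07 147
orange px [146. 252.] ztop 0.054 enc [0.4733 0.3174] 0.0298 rect [0.467  0.3111] (60, 37) -0.788 98
orange px [323. 270.] ztop 0.668 enc [ 0.4345 -0.0199] 0.0075 rect [ 0.4344 -0.0196] (15, 2) 0.357 24
grey px [414. 111.] 0.062 enc [ 0.8133 -0.3247] 0.0752 med [ 0.775 -0.278  0.042] 309
grey px [439. 262.] 0.052 enc [ 0.4376 -0.3424] 0.0388 med [nan nan nan] 299
black px [ 54. 125.] z 0.012 enc [0.7831 0.5583] 0.1544 11381
black px [438. 262.] z 0.005 enc [ 0.4368 -0.3419] 0.11 5614
t 31.6 tcp [0.6421 0.0958 0.1913] yaw 0.501 tilt [ 0.0014 -0.0036] turn [0.03 0.   0.  ] shift(after turn) [-2.08  7.43  2.06] w 1.002
```

>>> apply_moves --motion '[[[-0.26, 0.93, 0], [0, 0, 0], -1], [[-0.26, 0.93, 0], [0, 0, 0], -1], [[-0.26, 0.93, 0], [0, 0, 0], -1], [[-0.26, 0.93, 0], [0, 0, 0], -1], [[-0.26, 0.93, 0], [0, 0, 0], -1], [[-0.26, 0.93, 0], [0, 0, 0], -1], [[-0.26, 0.93, 0], [0, 0, 0], -1], [[-0.26, 0.93, 0], [0, 0, 0], -1], [[0, 0, 1], [0, 0, 0], -1], [[0, 0, 1], [0, 0, 0], -1], [[0, 0, 1], [0, 0, 0], -1], [[0, 0, 1], [0, 0, 0], -1], [[0, 0, 0], [0, 0, 0], -1], [[0, 0, 0], [0, 0, 0], -1]]'

```text
clock: 32.78
ee_pos: [0.6758, -0.047, 0.1102]
ee_rot: [[0.874, 0.486, -0.002], [0.486, -0.874, 0.0], [-0.002, -0.001, -1.0]]
force: [-0.3, 0.4, -0.2]
grip_width: 1.005
gripper_force: 0.0
```

Run:
```python
from h import *
go([.677,-.0547,.032])
```

```text
t 32.8 tcp [ 0.6758 -0.047   0.1102] yaw 0.507 tilt [-0.0018  0.0001] turn [-0.01  0.01 -0.  ] shift(after turn) [-0.14  0.37  3.91] w 1.005
```

>>> apply_moves --motion '[[[-0.13, 0.36, 0], [0, 0, 0], -1], [[0, 0, 0.9], [0, 0, 0], -1], [[0, 0, 0.9], [0, 0, 0], -1], [[0, 0, 0.9], [0, 0, 0], -1], [[0, 0, 0.9], [0, 0, 0], -1], [[0, 0, 0.4], [0, 0, 0], -1], [[0, 0, 0], [0, 0, 0], -1], [[0, 0, 0], [0, 0, 0], 1], [[0, 0, 0], [0, 0, 0], 1], [[0, 0, 0], [0, 0, 0], 1], [[0, 0, 0], [0, 0, 0], 1], [[0, 0, 0], [0, 0, 0], 1]]'

```text
clock: 33.78
ee_pos: [0.6796, -0.0548, 0.0332]
ee_rot: [[0.874, 0.485, 0.004], [0.485, -0.874, -0.0], [0.004, 0.002, -1.0]]
force: [-0.2, -0.3, 6.8]
grip_width: 0.69
gripper_force: 64.9
```

>>> apply_moves --motion '[[[0, 0, -0.6], [0, 0, 0], 1], [[0, 0, -1], [0, 0, 0], 1], [[0, 0, -1], [0, 0, 0], 1], [[0, -0.5, -1], [0, 0, 0], 1], [[0, -1, -1], [0, 0, 0], 1], [[0, -1, -1], [0, 0, 0], 1], [[0, -1, -1], [0, 0, 0], 1], [[0, -1, 0], [0, 0, 0], 1], [[0, -1, 0], [0, 0, 0], 1], [[0, -1, 0], [0, 0, 0], 1], [[0, -1, 0], [0, 0, 0], 1], [[0, -1, 0], [0, 0, 0], 1], [[0, -1, 0], [0, 0, 0], 1], [[0, -1, 0], [0, 0, 0], 1], [[0, -1, 0], [0, 0, 0], 1], [[0, -1, 0], [0, 0, 0], 1], [[0, -1, 0], [0, 0, 0], 1], [[0, -1, 0], [0, 0, 0], 1], [[0, -1, 0], [0, 0, 0], 1], [[0, -1, 0], [0, 0, 0], 1]]'

```text
clock: 35.45
ee_pos: [0.5172, 0.2346, 0.1639]
ee_rot: [[0.874, 0.485, 0.002], [0.485, -0.874, 0.0], [0.002, 0.0, -1.0]]
force: [0.0, 0.1, -0.8]
grip_width: 0.694
gripper_force: 64.5
```

>>> apply_moves --motion '[[[0, -1, 0], [0, 0, 0], 1], [[0, -1, 0], [0, 0, 0], 1], [[0, -1, 0], [0, 0, 0], 1], [[0, 0, 0], [0, 0, 0], 1], [[0, 0, 0], [0, 0, 0], 1]]'

```text
clock: 35.87
ee_pos: [0.4879, 0.2874, 0.1637]
ee_rot: [[0.873, 0.488, 0.001], [0.488, -0.873, 0.001], [0.001, -0.0, -1.0]]
force: [0.3, -0.8, -0.0]
grip_width: 0.689
gripper_force: 64.5
```

```bash
cat >> h.py <<'E'
def hold(c0,z0,rad=.030):
    st=env.get_state(); s=env.snapshot("wrist"); P=cloud(s,st); save(s["img"],"hold.png"); zt=st["ee_pos"][2]
    hsv=cv2.cvtColor(s["img"],cv2.COLOR_RGB2HSV); o=(hsv[...,0]<14)&(hsv[...,1]>120)
    print("tcp",np.round(st["ee_pos"],4))
    for c,lo,hi in [(st["ee_pos"][:2],zt+.005,zt+.025),(c0,z0-.006,z0+.008)]:
        try: print(rim(P,c,lo,hi,rad,o))
        except Exception: print("none")
E
python3 - <<'E'
from h import *
hold((.475,.3213),.053); go([.475,.3213,.0562])
E
```

```text
tcp [0.4879 0.2874 0.1637]
(array([0.4867, 0.2869]), 24, np.float64(0.0006))
(array([0.4754, 0.3208]), 20, np.float64(0.0009))
t 35.9 tcp [0.4886 0.2861 0.1634] yaw 0.507 tilt [0.0012 0.    ] turn [ 0.   -0.01 -0.  ] shift(after turn) [ 0.26 -1.87  5.36] w 0.692
```

>>> apply_moves --motion '[[[0.17, -0.9, 0.6], [0, 0, 0], 1], [[0.17, -0.9, 0.8], [0, 0, 0], 1], [[0, 0, 0.8], [0, 0, 0], 1], [[0, 0, 0.6], [0, 0, 0], 1], [[0, 0, 0], [0, 0, 0], 1], [[0, 0, 0], [0, 0, 0], 1], [[0, 0, 0], [0, 0, 0], 1]]'

```text
clock: 36.5
ee_pos: [0.4779, 0.32, 0.1072]
ee_rot: [[0.875, 0.484, 0.001], [0.484, -0.875, -0.0], [0.001, 0.001, -1.0]]
force: [-0.1, 0.6, 0.3]
grip_width: 0.692
gripper_force: 64.5
```

Run:
```python
from h import *
go([.4765,.3215,.0562])
```

```text
t 36.5 tcp [0.4779 0.32   0.1072] yaw 0.505 tilt [ 0.001 -0.   ] turn [ 0.   -0.01 -0.  ] shift(after turn) [-0.03 -0.1   2.55] w 0.692
```

>>> apply_moves --motion '[[[0, -0.1, 0.6], [0, 0, 0], 1], [[0, 0, 0.6], [0, 0, 0], 1], [[0, 0, 0.6], [0, 0, 0], 1], [[0, 0, 0.4], [0, 0, 0], 1], [[0, 0, 0.25], [0, 0, 0], 1], [[0, 0, 0], [0, 0, 0], 1], [[0, 0, 0], [0, 0, 0], 1]]'

```text
clock: 37.08
ee_pos: [0.4758, 0.3227, 0.057]
ee_rot: [[0.874, 0.485, -0.0], [0.485, -0.874, -0.0], [-0.0, 0.0, -1.0]]
force: [-0.4, -0.4, 0.4]
grip_width: 0.689
gripper_force: 64.5
```

>>> apply_moves --motion '[[[0, 0, 0.03], [0, 0, 0], -1], [[0, 0, 0], [0, 0, 0], -1], [[0, 0, 0], [0, 0, 0], -1], [[0, 0, -0.4], [0, 0, 0], -1], [[0, 0, -0.8], [0, 0, 0], -1], [[0, 0, -1], [0, 0, 0], -1], [[0, 0, -1], [0, 0, 0], -1], [[0, 0, -1], [0, 0, 0], -1], [[-0.73, 1, -1], [0, 0, 0], -1], [[-0.73, 1, -1], [0, 0, 0], -1], [[-0.73, 1, 0], [0, 0, 0], -1], [[-0.73, 1, 0], [0, 0, 0], -1], [[-0.73, 1, 0], [0, 0, 0], -1], [[-0.73, 1, 0], [0, 0, 0], -1], [[-0.73, 1, 0], [0, 0, 0], -1], [[-0.73, 1, 0], [0, 0, 0], -1], [[-0.73, 1, 0], [0, 0, 0], -1], [[-0.73, 1, 0], [0, 0, 0], -1], [[-0.73, 1, 0], [0, 0, 0], -1], [[-0.73, 1, 0], [0, 0, 0], -1]]'

```text
clock: 38.75
ee_pos: [0.4389, 0.0267, 0.1817]
ee_rot: [[0.874, 0.486, 0.001], [0.486, -0.874, 0.0], [0.001, 0.0, -1.0]]
force: [0.3, 0.2, 0.3]
grip_width: 1.001
gripper_force: 0.0
```

Run:
```python
from h import *
s,P=snap("wrist"); look(s["img"],P,white=False,boards=False)
try: print(rim(P,(.4255,-.0705),.044,.056,.030))
except Exception: print("none")
go([.4255,-.0705,.12])
```

```text
orange px [367. 264.] ztop 0.196 enc [ 0.4637 -0.0114] 0.0097 rect [ 0.4633 -0.0087] (19, 7) 0.153 123
(array([ 0.426 , -0.0702]), 20, np.float64(0.0004))
t 38.8 tcp [0.438  0.0216 0.1813] yaw 0.502 tilt [-0.0005 -0.0025] turn [0.02 0.01 0.  ] shift(after turn) [-2.76  3.74  3.07] w 1.001
```

>>> apply_moves --motion '[[[-0.65, 0.9, 0.5], [0, 0, 0], -1], [[-0.65, 0.9, 0.5], [0, 0, 0], -1], [[-0.65, 0.9, 0.5], [0, 0, 0], -1], [[-0.65, 0.9, 0.5], [0, 0, 0], -1], [[0, 0, 1], [0, 0, 0], -1], [[0, 0, 1], [0, 0, 0], -1], [[0, 0, 0], [0, 0, 0], -1], [[0, 0, 0], [0, 0, 0], -1]]'

```text
clock: 39.47
ee_pos: [0.4282, -0.0601, 0.1009]
ee_rot: [[0.874, 0.486, -0.002], [0.486, -0.874, 0.0], [-0.001, -0.001, -1.0]]
force: [0.3, -0.2, 0.6]
grip_width: 1.003
gripper_force: 0.0
```

Run:
```python
from h import *
go([.426,-.0702,.032],.505)
```

```text
t 39.5 tcp [ 0.4282 -0.0601  0.1009] yaw 0.507 tilt [-0.0016  0.0002] turn [-0.01  0.01  0.02] shift(after turn) [-0.34  0.39  3.45] w 1.003
```

>>> apply_moves --motion '[[[-0.34, 0.39, 0], [0, 0, 0], -1], [[0, 0, 0.8], [0, 0, 0], -1], [[0, 0, 0.8], [0, 0, 0], -1], [[0, 0, 0.8], [0, 0, 0], -1], [[0, 0, 0.7], [0, 0, 0], -1], [[0, 0, 0.3], [0, 0, 0], -1], [[0, 0, 0], [0, 0, 0], -1], [[0, 0, 0], [0, 0, 0], 1], [[0, 0, 0], [0, 0, 0], 1], [[0, 0, 0], [0, 0, 0], 1], [[0, 0, 0], [0, 0, 0], 1], [[0, 0, 0], [0, 0, 0], 1]]'

```text
clock: 40.47
ee_pos: [0.4276, -0.0704, 0.0348]
ee_rot: [[0.874, 0.486, 0.002], [0.486, -0.874, -0.0], [0.002, 0.001, -1.0]]
force: [-2.6, 2.0, 15.2]
grip_width: 0.688
gripper_force: 60.7
```

>>> apply_moves --motion '[[[0, 0, -0.4], [0, 0, 0], 1], [[0, 0, -0.8], [0, 0, 0], 1], [[0, 0, -1], [0, 0, 0], 1], [[0, 0, -1], [0, 0, 0], 1], [[0.7, -1, -1], [0, 0, 0], 1], [[0.7, -1, -1], [0, 0, 0], 1], [[0.7, -1, -1], [0, 0, 0], 1], [[0.7, -1, -1], [0, 0, 0], 1], [[0.7, -1, 0], [0, 0, 0], 1], [[0.7, -1, 0], [0, 0, 0], 1], [[0.7, -1, 0], [0, 0, 0], 1], [[0.7, -1, 0], [0, 0, 0], 1], [[0.7, -1, 0], [0, 0, 0], 1], [[0.7, -1, 0], [0, 0, 0], 1], [[0.7, -1, 0], [0, 0, 0], 1], [[0.7, -1, 0], [0, 0, 0], 1], [[0.7, -1, 0], [0, 0, 0], 1], [[0.7, -1, 0], [0, 0, 0], 1], [[0, 0, 0], [0, 0, 0], 1], [[0, 0, 0], [0, 0, 0], 1]]'

```text
clock: 42.13
ee_pos: [0.4616, 0.2709, 0.1777]
ee_rot: [[0.873, 0.488, 0.001], [0.488, -0.873, 0.001], [0.001, -0.0, -1.0]]
force: [0.5, -1.0, -0.4]
grip_width: 0.686
gripper_force: 64.5
```

Run:
```python
from h import *
hold((.475,.3213),.073); go([.476,.322,.078])
```

```text
tcp [0.4616 0.2709 0.1777]
(array([0.4608, 0.2707]), 24, np.float64(0.0006))
(array([0.4741, 0.3218]), 24, np.float64(0.0007))
t 42.2 tcp [0.4617 0.2694 0.1774] yaw 0.508 tilt [ 0.0003 -0.0003] turn [ 0. -0. -0.] shift(after turn) [ 1.9  -1.95  4.97] w 0.687
```

View pics/hold.png

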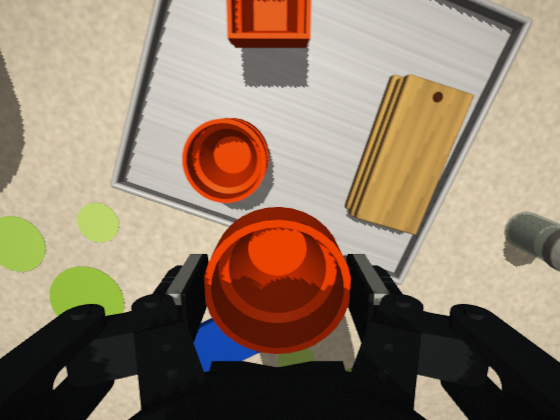

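Two round pots are nested at (228,158), with the held one at (278,280). Shifting over and lowering.

>>> apply_moves --motion '[[[0.92, -0.95, 0], [0, 0, 0], 1], [[0.92, -0.95, 0], [0, 0, 0], 1], [[0, 0, 0.8], [0, 0, 0], 1], [[0, 0, 0.8], [0, 0, 0], 1], [[0, 0, 0.7], [0, 0, 0], 1], [[0, 0, 0], [0, 0, 0], 1], [[0, 0, 0], [0, 0, 0], 1]]'

```text
clock: 42.77
ee_pos: [0.4756, 0.3189, 0.1308]
ee_rot: [[0.875, 0.484, -0.001], [0.484, -0.875, -0.002], [-0.002, 0.001, -1.0]]
force: [1.4, 0.9, 0.5]
grip_width: 0.688
gripper_force: 64.5
```

Run:
```python
from h import *
go([.475,.322,.0778])
```

```text
t 42.8 tcp [0.4756 0.3189 0.1308] yaw 0.505 tilt [-0.001  -0.0016] turn [0.01 0.01 0.  ] shift(after turn) [ 0.05 -0.15  2.65] w 0.688
```

>>> apply_moves --motion '[[[0.05, -0.13, 0.6], [0, 0, 0], 1], [[0, 0, 0.6], [0, 0, 0], 1], [[0, 0, 0.6], [0, 0, 0], 1], [[0, 0, 0.4], [0, 0, 0], 1], [[0, 0, 0.3], [0, 0, 0], 1], [[0, 0, 0.05], [0, 0, 0], 1], [[0, 0, 0], [0, 0, 0], 1]]'

```text
clock: 43.35
ee_pos: [0.475, 0.3231, 0.0793]
ee_rot: [[0.874, 0.485, -0.001], [0.485, -0.874, -0.001], [-0.001, 0.0, -1.0]]
force: [-0.4, -0.4, 0.1]
grip_width: 0.687
gripper_force: 64.5
```

>>> apply_moves --motion '[[[0, 0, 0.06], [0, 0, 0], 1], [[0, 0, 0], [0, 0, 0], 1], [[0, 0, 0], [0, 0, 0], -1], [[0, 0, 0], [0, 0, 0], -1], [[0, 0, 0], [0, 0, 0], -1], [[0, 0, -0.4], [0, 0, 0], -1], [[0, 0, -0.8], [0, 0, 0], -1], [[0, 0, -1], [0, 0, 0], -1], [[0, 0, -1], [0, 0, 0], -1], [[0, 0, -1], [0, 0, 0], -1], [[0, 1, -1], [0, 0, 0], -1], [[0, 1, -1], [0, 0, 0], -1], [[0, 1, -1], [0, 0, 0], -1], [[0, 1, -1], [0, 0, 0], -1], [[0, 1, 0], [0, 0, 0], -1], [[0, 1, 0], [0, 0, 0], -1], [[0, 0, 0], [0, 0, 0], -1], [[0, 0, 0], [0, 0, 0], -1]]'

```text
clock: 44.85
ee_pos: [0.534, 0.2172, 0.2433]
ee_rot: [[0.876, 0.483, 0.001], [0.483, -0.876, -0.0], [0.001, 0.0, -1.0]]
force: [-0.5, 1.5, -0.2]
grip_width: 1.0
gripper_force: 0.0
```

Run:
```python
from h import *
s,P=snap("wrist"); save(s["img"],"w9.png"); look(s["img"],P,white=False)
s,P=snap("top"); save(s["img"],"top3.png"); look(s["img"],P)
s2,_=snap("side"); save(s2["img"],"side3.png")
print([(round(r["p"],2),r["extent"]) for c in ["top","side"] for r in env.search_frame(c,"ramekin1_c")],[(round(r["p"],2),r["extent"]) for r in env.search_frame("top","shaker_c")])
```

```text
orange px [541.  15.] ztop 0.097 enc [0.7493 0.1081] 0.0294 rect [0.7573 0.1073] (59, 19) 1.479 1289
orange px [175.  68.] ztop 0.074 enc [0.5833 0.3455] 0.0374 rect [0.5834 0.346 ] (54, 54) -1.066 1483
orange px [146. 193.] ztop 0.094 enc [0.4744 0.3237] 0.0306 rect [0.4739 0.3228] (60, 59) -0.766 1363
wood px [302. 184.] ztop 0.0406 rect [0.5435 0.1928] (120, 55) 0.222 6141
   lower rect [0.5381 0.1889] (133, 67) 0.227 606
orange px [206. 101.] ztop 0.1 enc [0.8082 0.1801] 0.131 rect [0.8061 0.1808] (246, 103) 1.485 4224
wood px [205. 221.] ztop 0.0415 rect [0.5419 0.1888] (116, 54) 0.221 1121
   lower rect [0.5297 0.1658] (119, 48) -0.259 71
grey px [416. 111.] 0.061 enc [ 0.8148 -0.3307] 0.08 med [nan nan nan] 313
grey px [127.  93.] 0.05 enc [0.8454 0.373 ] 0.0162 med [0.843 0.369 0.036] 49
grey px [207. 125.] 0.05 enc [0.7684 0.1829] 0.1176 med [0.761 0.182 0.037] 369
grey px [439. 262.] 0.052 enc [ 0.4398 -0.3423] 0.0388 med [nan nan nan] 296
black px [ 49. 106.] z 0.012 enc [0.7284 0.4441] 0.2815 7084
black px [437. 262.] z 0.005 enc [ 0.437  -0.3419] 0.1101 5813
[(0.77, [421.6, 246.9, 30.6, 27.9]), (0.72, [385.9, 133.4, 24.0, 27.1])] []
```

View pics/side3.png

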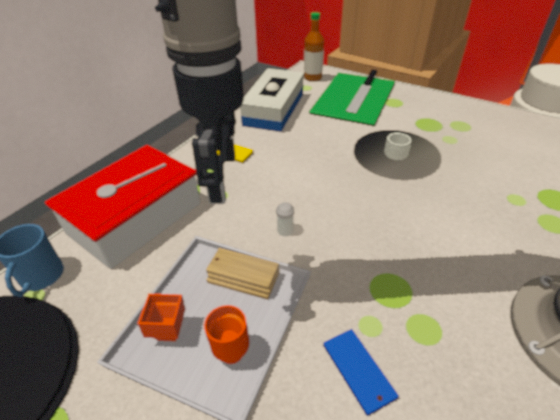

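View pics/w9.png

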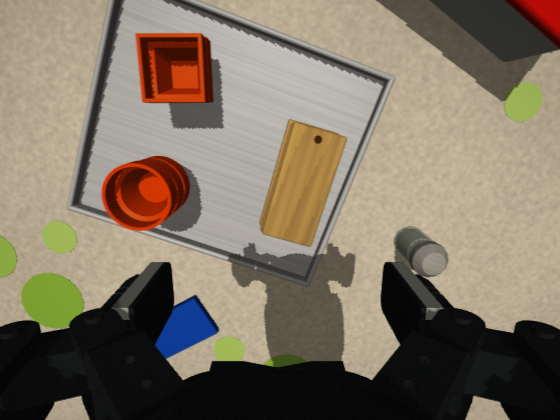

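Piles are complete: boards are flush in threes (302,184), square rim is at 74 mm, round rim is at 94 mm, the ramekin is on the platter (side view 398,146) and the shaker is in place. Handing in.

```bash
python3 -c "
from workcell import env
print(env.finish_job())"
```

```text
the job is handed in; nothing more can be done
None
```

I handed the job in after about 45 s of robot time, but the hand-in returned no verdict. In the last pictures three round pots and two square pots stand nested on the tray, the three boards lie flush, the one ramekin stands on the platter, and the salt shaker was not moved.

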